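Charge the sample roaster with macadamias

ROBOT

A 6-joint arm with a two-finger parallel gripper is mounted at the origin on the work surface. World frame = base frame: x ahead of the robot, y to its left, z up, the work surface at z = 0. Lengths are in mm, angles in rad, forces in N, time in s.
With the tool pointing down it reaches from about 250 to 775 mm from the base axis. Payload 4 kg.
Tool frame: the origin (TCP) lies where the fingers leave the gripper's body, on its centre line; the fingertips stand 73 mm ahead of it and the grasp point (between the pads) lies 54 mm ahead of it; z points along the fingers, y is the line along which they close (so a half turn about z gives the same grasp; the last joint's range is limited). The gripper opens to 85 mm and grips with 20 to 120 N. Pads are 22 mm wide; open, the fingers measure 114 mm over their backs; the gripper's body (76 mm by 85 mm) begins 54 mm behind the grasp point. The pads swing forward as they close: fully open they stand 13 mm farther back than shut.
Start: joints at [1.236, 0.087, 1.371, -0, 1.684, -0.103], TCP at [126.357, 535.298, 303.941] pointing down, gripper open.
Joint ranges: [-3.1, 3.1], [-0.76, 2.03], [0.27, 2.55], [-1.08, 4.22], [0.17, 2.65], [-2.57, 2.57]. Speed limits (rad/s): [2.79, 2.79, 3.14, 3.14, 3.14, 3.14].

INTERFACE

Orientations are given as a rotation vector (axis times angle).
In Python, from bench import bot gives the robot as it stands.
- The arm moves only by the shell command python3 -m jog 'ROWS'. ROWS is JSON, a list of rows, each an object of numbers: "dx", "dy", "dz": the shift along the tool's x, y, z in mm; "ax", "ay", "az": the turn, a rotation vector about the tool's x, y, z in units of 6 degrees (1.0 is 6 degrees); "gripper": the finger opening in mm, from 0 to 85.4. In form: [{"dx": .., "dy": .., "dz": .., "ax": .., "ay": .., "az": .., "gripper": ..}, ...]. A call has 1 to 5 rows; each row shifts and turns the commanded pose from where the row before left it, along the tool's axes as they then stand; what a row does not reach is not made up. A row lasts 1/12 s, in which the tool goes at most 41.7 mm and 7.16 degrees, less where a joint would pass 70% of its speed; a pose out of reach is approached as far as the arm can. A call with a gripper value outside its range is refused whole. The fingers move at their own pace and stop on an object; the grip force is fixed at half the most. Time passes only in rows, so rows that do not move let the fingers close. It gives the time, the measured TCP pose, the force, the opening and the grip force at its end, in the units of the state.
- bot.observe(): the state, without advancing time (a new reading comes with each control period).
- bot.get_image(name): name is "side" or "top"; returns the picture (420x560x3 uint8, red, green, blue); there is no depth.
- bot.calibration(name): a dict with "mtx" (3x3 intrinsics, pixels), "rvec" (rotation vector, rad) and "tvec" (3), from world to camera coordinates, as OpenCV has them. Camera axes: x right, y down, z forward; pixel columns grow to the right and rows downward; lengths in mm; the calibration is good to about 2 mm. A picture is of the moment at which its call begins. calibration takes no time and is no camera call.
- bot.close_job(): hands the job in; it is judged then, once.
The state is a dict: "time_s": time; "q": joint angles; "dq": joint speeds; "tau": joint torques, N m; "position": TCP position; "tcp_rot": TCP orientation; "wrist_force": force on the tool from outside, world axes, zero at the start; "wrist_torque": the same for the moment, N m; "opening": opening from 0.0 (shut) to 1.0 (fully open); "gripper_force": force on a finger pad.
Only numpy, scipy, OpenCV 4.12 (cv2) and the standard library are available. Lean on these libraries where they do the work, as an engineer would, in place of code of your own. Each camera call takes 0.05 s, during which the arm holds its last target. There are 200 camera calls.

TASK

Get the hot-air sample roaster going on the macadamias: first turn its heat dial to 5, then add every nut left on the sorting tray to the steel cup. Pour the whole cup into the brass hopper while its gate is shut, then pull the gate out to drop all the nuts into the glass chamber and push it fully shut again; the empty cup goes back upright on the scale. Leave the jar, timer and tin where they are.

Things in the scene. Friction and masses are not known exactly. Their poses are not given: they have to be found in the camera images.
- roaster: fixed hot-air sample roaster. Origin on the bench under the common axis of hopper and chamber; x to its back, y to its left. From below: steel base 50 mm high, glass chamber, slide gate, brass hopper. The console (130 mm wide, y -85 to -215 mm, deck 140 mm above the bench) carries the dial and, behind it, a canister to 190 mm; a column 150 mm high stands behind the chamber
- hopper_mouth (a point): centre of the hopper's open mouth, in the plane of its rim, 205 mm above the bench; rim radius 73 mm inside, 76 mm outside. The funnel narrows to a throat of inside radius 44 mm between 150 and 132 mm above the bench, closed below by the gate
- chamber (a point): centre of the floor of the round glass chamber under the gate, 50 mm above the bench; inside radius 47 mm, top 124 mm above the bench. Nuts in the chamber have their centres less than 72 mm above this point
- gate (a joint): slide gate between hopper and chamber, in m: 0 shut (nuts stay in the hopper), 0.092 fully pulled out along the roaster's -x (nuts drop into the chamber; the throat is clear from 0.088). Stays where it is left; friction about 1 N
- gate_knob (a point): point to grip on the gate's black upright knob, 22 mm across, which stands on the gate's tongue in front of the hopper, 131 to 182 mm above the bench; this point is on its axis, 168 mm above the bench, 100 mm in front (-x) of the hopper's axis when shut, and moves with the gate
- dial (a joint): angle of the heat dial in rad, growing clockwise seen from above. It clicks into a detent every 0.5236 rad (30 degrees): mark k is at k x 0.5236, k = 0 to 8, so mark 5 is at 2.618. About 0.08 N m takes it over a click; let go, it settles into the nearest detent
- dial_grip (a point): point to grip on the axis of the dial, 28 mm above the console deck (168 mm above the bench). The dial is a black knurled upright sleeve 42 mm across, 7 to 43 mm above the deck, over a 54 mm skirt. Its white line points at nine black strokes on the deck, marks 0 to 8 clockwise; 0 and 5 are long strokes. In the roaster's frame mark 0 lies at -60 degrees from x, mark 5 at 150 degrees
- cup: round steel cup without handle, 95 mm high, outside radius 30 mm at the foot and 35 mm at the rim, wall 2.5 mm, floor 4 mm, 160 g; origin at the centre of its underside, z up through its mouth. It stands on the scale and holds some of the nuts
- scale: fixed kitchen-type bench scale with a flat steel platform 134 x 134 mm (140 x 140 mm housing under it), its top 25 mm above the bench; origin on the bench under its centre
- tray: fixed wooden sorting tray, 200 x 240 mm (x, y) outside, floor 4 mm above the bench, low rim 9 mm above the bench and 6 mm thick; origin on the bench under its centre
- jar: bystander: closed amber glass jar 110 mm high, radius 36 mm; origin at the centre of its underside
- timer: bystander: white kitchen timer 24 x 68 x 66 mm standing on the bench; origin at the centre of its underside
- tin: bystander: round steel tin with a black lid, 50 mm high, radius 31 mm; origin at the centre of its underside
- nut1: whole macadamia nut in its smooth brown shell, a ball 23 mm across, 10 g; origin at its centre; rolls a little but soon stops; starts in the cup
- nut2: whole macadamia nut in its smooth brown shell, a ball 23 mm across, 10 g; origin at its centre; rolls a little but soon stops; starts in the cup
- nut3: whole macadamia nut in its smooth brown shell, a ball 23 mm across, 10 g; origin at its centre; rolls a little but soon stops; starts in the cup
- nut4: whole macadamia nut in its smooth brown shell, a ball 23 mm across, 10 g; origin at its centre; rolls a little but soon stops; starts in the cup; may be absent
- nut5: whole macadamia nut in its smooth brown shell, a ball 23 mm across, 10 g; origin at its centre; rolls a little but soon stops; starts on the sorting tray; may be absent
- nut6: whole macadamia nut in its smooth brown shell, a ball 23 mm across, 10 g; origin at its centre; rolls a little but soon stops; starts on the sorting tray; may be absent
- nut7: whole macadamia nut in its smooth brown shell, a ball 23 mm across, 10 g; origin at its centre; rolls a little but soon stops; starts on the sorting tray; may be absent
- nut8: whole macadamia nut in its smooth brown shell, a ball 23 mm across, 10 g; origin at its centre; rolls a little but soon stops; starts on the sorting tray; may be absent
- nut9: whole macadamia nut in its smooth brown shell, a ball 23 mm across, 10 g; origin at its centre; rolls a little but soon stops; starts on the sorting tray; may be absent
Not all that is in view belongs to the job. Leave any red look-alike of the cup alone.

How it is judged (in metres and radians):
On the way, in this order (a step that is already met when the one before it is completed fails the run):
1. the heat dial stands at mark 5 (value of joint dial between 2.468 and 2.768 rad), for 0.2 s.
2. all the nuts are in the cup (horizontal distance between each of nut1, nut2, nut3, nut4, nut5, nut6, nut7, nut8, nut9 and cup below 0.034 m and z of nut1 in the frame of cup between 0 and 0.105 m and z of nut2 in the frame of cup between 0 and 0.105 m and z of nut3 in the frame of cup between 0 and 0.105 m and z of nut4 in the frame of cup between 0 and 0.105 m and z of nut5 in the frame of cup between 0 and 0.105 m and z of nut6 in the frame of cup between 0 and 0.105 m and z of nut7 in the frame of cup between 0 and 0.105 m and z of nut8 in the frame of cup between 0 and 0.105 m and z of nut9 in the frame of cup between 0 and 0.105 m), for 0.2 s.
3. the cup is lifted to the hopper and tipped over it (angle between cup's own z axis and vertical above 0.9 rad and horizontal distance between cup and hopper_mouth below 0.18 m and height (world z) of cup above 0.12 m), for 0.05 s.
4. all the nuts are in the hopper, over the shut gate (horizontal distance between each of nut1, nut2, nut3, nut4, nut5, nut6, nut7, nut8, nut9 and hopper_mouth below 0.085 m and z of nut1 in the frame of hopper_mouth between -0.075 and 0.015 m and z of nut2 in the frame of hopper_mouth between -0.075 and 0.015 m and z of nut3 in the frame of hopper_mouth between -0.075 and 0.015 m and z of nut4 in the frame of hopper_mouth between -0.075 and 0.015 m and z of nut5 in the frame of hopper_mouth between -0.075 and 0.015 m and z of nut6 in the frame of hopper_mouth between -0.075 and 0.015 m and z of nut7 in the frame of hopper_mouth between -0.075 and 0.015 m and z of nut8 in the frame of hopper_mouth between -0.075 and 0.015 m and z of nut9 in the frame of hopper_mouth between -0.075 and 0.015 m and value of joint gate below 0.006 m), for 0.2 s.
At the end, for the whole second after the job is handed in: The dial is at mark 5 (2.618 rad, within 0.15); every nut lies in the glass chamber under the gate; the gate is shut (within 6 mm); the cup stands upright (within 0.1 rad) and at rest on the scale's platform (all of step 1 and horizontal distance between each of nut1, nut2, nut3, nut4, nut5, nut6, nut7, nut8, nut9 and chamber below 0.05 m and z of nut1 in the frame of chamber between 0 and 0.072 m and z of nut2 in the frame of chamber between 0 and 0.072 m and z of nut3 in the frame of chamber between 0 and 0.072 m and z of nut4 in the frame of chamber between 0 and 0.072 m and z of nut5 in the frame of chamber between 0 and 0.072 m and z of nut6 in the frame of chamber between 0 and 0.072 m and z of nut7 in the frame of chamber between 0 and 0.072 m and z of nut8 in the frame of chamber between 0 and 0.072 m and z of nut9 in the frame of chamber between 0 and 0.072 m and angle between cup's own z axis and vertical below 0.1 rad and z of cup in the frame of scale between 0.02 and 0.03 m and x of cup in the frame of scale between -0.07 and 0.07 m and y of cup in the frame of scale between -0.07 and 0.07 m and value of joint gate below 0.006 m and linear speed of cup below 0.03 m/s); the robot touches nothing.
It fails at once if the jar is moved more than 30 mm (distance of jar from where it was at the start of the episode above 0.03 m).
It fails at once if the timer is moved more than 30 mm (distance of timer from where it was at the start of the episode above 0.03 m).
It fails at once if the tin is moved more than 30 mm (distance of tin from where it was at the start of the episode above 0.03 m).
Of nut4, nut5, nut6, nut7, nut8, nut9 only 4 to 6 are there at a start; the rules pass over those that are not, and their reading is None.
At some moment in a run one of cup, nut5, nut6, nut7, nut8, nut9 may be knocked a few centimetres aside while the robot is not near it.
It also fails if it takes over 208 s, if anything falls off the work surface, if the arm or the gripper's body presses on something with over 40 N, if the wrist force passes 120 N, or if a joint passes its speed limit or range.

## Working session

There is one attempt and no reset: what is moved stays moved. The work goes in short steps, Python scripts to look and compute and a shell command to move; the robot and the scene stay as the last step left them, time stands still between calls to the robot, and variables do not carry over. Pictures are saved under pics/ and viewed, at most 17 in all, crops included, and the job is handed in when it is done.

```bash
ls; mkdir -p pics; python3 - <<'E'
from bench import bot
import cv2
for n in("side","top"):
    im=bot.get_image(n); cv2.imwrite(f"pics/{n}0.png",im[:,:,::-1]); c=bot.calibration(n); print(n,c)
s=bot.observe(); print(s['time_s'],s['position'],s['tcp_rot'],s['opening'])
E
```

```text
pics
side {'mtx': array([[418.81021623,   0.        , 280.11862468],
       [  0.        , 418.81021623, 202.58970716],
       [  0.        ,   0.        ,   1.        ]]), 'rvec': array([ 0.5257952 , -2.68198308,  1.22568287]), 'tvec': array([517.2796214 , 236.90570093, 938.61641609])}
top {'mtx': array([[534.05398201,   0.        , 276.47789102],
       [  0.        , 534.05398201, 210.18001959],
       [  0.        ,   0.        ,   1.        ]]), 'rvec': array([ 2.16326892, -2.1666428 ,  0.10397723]), 'tvec': array([  31.57165609,  532.95736558, 1619.7565631 ])}
0.1 [126.26659312 535.00750122 302.84448805] [-3.63221469e-01 -3.12008781e+00  3.05535484e-03] 0.9971143002305703
```

View pics/side0.png

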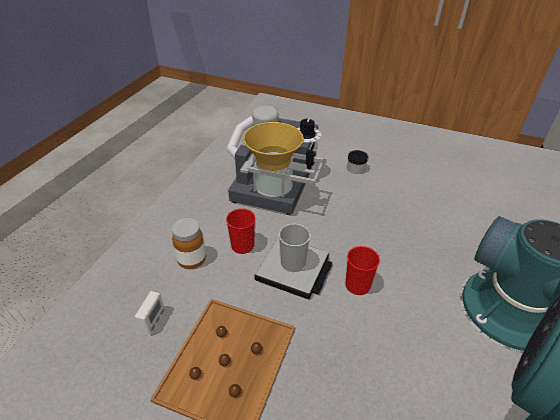

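View pics/top0.png

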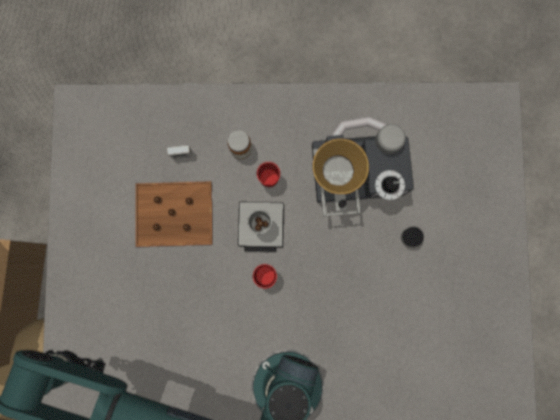

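Side view: five nuts on the tray (x 195–257, y 331–391), cup at (294,248) on the scale, red decoys at (241,231) and (362,270), hopper at (274,145), knob at (311,158), dial at (307,128). Top view: nuts around (157–190, 200–227), cup (260,223), hopper (341,167), knob (342,204), dial (391,185).

```bash
cat > h.py <<'E'
import cv2, numpy as np
from bench import bot
from scipy.spatial.transform import Rotation as R
C={n:bot.calibration(n) for n in("side","top")}
def ray(n,uv):
    c=C[n];M=cv2.Rodrigues(c['rvec'])[0];o=-M.T@c['tvec'].ravel()
    p=cv2.undistortPoints(np.array([[uv]],float),c['mtx'],None)[0,0]
    return o,M.T@np.array([p[0],p[1],1.])
def plane(n,uv,z):
    o,d=ray(n,uv); return o+d*(z-o[2])/d[2]
def tri(s,t):
    o1,d1=ray("side",s);o2,d2=ray("top",t)
    k=np.linalg.lstsq(np.c_[d1,-d2],o2-o1,rcond=None)[0]
    a,b=o1+d1*k[0],o2+d2*k[1]
    return (a+b)/2,np.linalg.norm(a-b)
def proj(n,P):
    c=C[n];return cv2.projectPoints(np.array([P],float).reshape(-1,1,3),c['rvec'],c['tvec'],c['mtx'],None)[0][:,0]
def blobs(mask,amin=8):
    k,l,s,c=cv2.connectedComponentsWithStats(mask.astype(np.uint8))
    return [(*c[i].round(1),s[i][4],tuple(s[i][:4])) for i in range(1,k) if s[i][4]>=amin]
E
python3 - <<'E'
from h import *
I={n:cv2.imread(f"pics/{n}0.png") for n in C}
H={n:cv2.cvtColor(I[n],cv2.COLOR_BGR2HSV).astype(int) for n in C}
for n in C:
    h,s,v=[H[n][...,i] for i in range(3)]
    print(n,'brass',[b for b in blobs((h>15)&(h<28)&(s>150)&(v>60),150)])
    print(n,'dark',[b for b in blobs(v<45,12) if b[2]<400])
    print(n,'nutbrown',[b for b in blobs((v<95)&(s>90)&(h<20),12) if b[2]<300])
c1=cv2.resize(I['side'][90:210,215:345],None,fx=4,fy=4,interpolation=cv2.INTER_CUBIC)
c2=cv2.resize(I['top'][125:215,300:420],None,fx=5,fy=5,interpolation=cv2.INTER_CUBIC)
c1=cv2.resize(c1,(400,369)); c2=cv2.resize(c2,(400,300))
cv2.imwrite("pics/crop0.png",np.hstack([c1,cv2.copyMakeBorder(c2,0,69,0,0,cv2.BORDER_CONSTANT)]))
E
```

```text
side brass [(np.float64(273.0), np.float64(143.6), np.int32(1992), (np.int32(244), np.int32(122), np.int32(60), np.int32(49)))]
side dark [(np.float64(307.2), np.float64(128.5), np.int32(228), (np.int32(300), np.int32(119), np.int32(15), np.int32(20))), (np.float64(309.6), np.float64(157.3), np.int32(140), (np.int32(305), np.int32(143), np.int32(10), np.int32(26))), (np.float64(357.4), np.float64(157.2), np.int32(219), (np.int32(348), np.int32(151), np.int32(20), np.int32(14))), (np.float64(298.1), np.float64(194.9), np.int32(34), (np.int32(294), np.int32(186), np.int32(9), np.int32(19))), (np.float64(498.8), np.float64(278.9), np.int32(29), (np.int32(497), np.int32(272), np.int32(6), np.int32(16))), (np.float64(490.7), np.float64(283.5), np.int32(22), (np.int32(488), np.int32(277), np.int32(6), np.int32(12))), (np.float64(529.2), np.float64(416.8), np.int32(13), (np.int32(526), np.int32(415), np.int32(7), np.int32(5))), (np.float64(541.8), np.float64(417.9), np.int32(13), (np.int32(538), np.int32(416), np.int32(7), np.int32(4)))]
side nutbrown [(np.float64(468.8), np.float64(4.6), n
[... 2804 characters left out ...]
, np.int32(7), np.int32(7))), (np.float64(171.8), np.float64(212.1), np.int32(44), (np.int32(168), np.int32(209), np.int32(8), np.int32(7))), (np.float64(260.0), np.float64(223.5), np.int32(79), (np.int32(256), np.int32(218), np.int32(12), np.int32(12))), (np.float64(156.6), np.float64(227.0), np.int32(49), (np.int32(153), np.int32(224), np.int32(9), np.int32(7))), (np.float64(186.6), np.float64(227.3), np.int32(52), (np.int32(183), np.int32(224), np.int32(8), np.int32(8))), (np.float64(256.9), np.float64(278.0), np.int32(40), (np.int32(254), np.int32(269), np.int32(9), np.int32(17))), (np.float64(2.9), np.float64(418.2), np.int32(16), (np.int32(0), np.int32(417), np.int32(9), np.int32(3)))]
```

View pics/crop0.png

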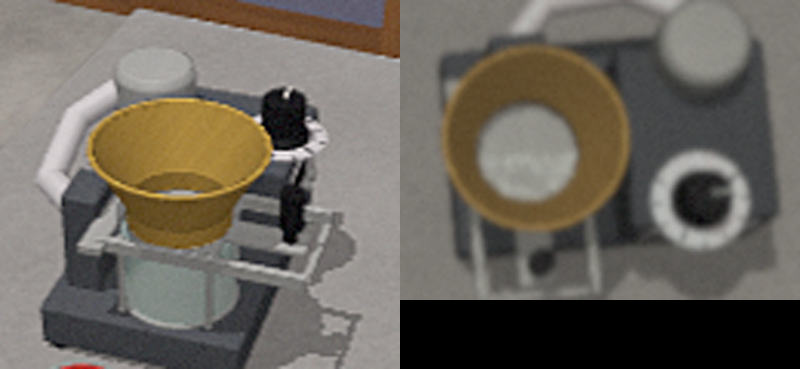

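The crop shows the dial's white line pointing right and slightly up in the top view (near mark 1, to be computed), gate shut with its knob at top (342,203), hopper empty.

```bash
python3 - <<'E'
from h import *
np.set_printoptions(suppress=True,precision=1,linewidth=200)
I={n:cv2.imread(f"pics/{n}0.png") for n in C}
H={n:cv2.cvtColor(I[n],cv2.COLOR_BGR2HSV).astype(int) for n in C}
def big(m):
    cs=cv2.findContours(m.astype(np.uint8),cv2.RETR_EXTERNAL,cv2.CHAIN_APPROX_NONE)[0]; return cv2.convexHull(max(cs,key=cv2.contourArea))[:,0]
h,s,v=[H['top'][...,i] for i in range(3)]; m=(h>10)&(h<28)&(s>100)&(v>50); m[:,:300]=0
t=cv2.fitEllipse(big(m)); 
h,s,v=[H['side'][...,i] for i in range(3)]; m=(h>10)&(h<30)&(s>140)&(v>60); m[:,:235]=0;m[:,320:]=0;m[200:]=0;m[:110]=0
hu=big(m); hu=hu[hu[:,1]<152]; e=cv2.fitEllipse(hu)
print('rim',t,e,tri(e[0],t[0]),plane('top',t[0],205))
# knob top, dial top
print('dial tri',tri((307.2,122.5),(389.3,184.9)),plane('top',(389.3,184.9),183),plane('side',(307.2,122.5),183))
print('knob tri top',tri((309.7,144.5),(342.3,203)),plane('top',(342.3,203),182))
S=[(221.6,331.5),(256.5,348.2),(224.8,359.9),(195.6,373.),(235,390.7)];T=[(157.6,199.8),(189.1,200.9),(171.8,212.1),(156.6,227),(186.6,227.3)]
for a in T:
    z=min((tri(b,a) for b in S),key=lambda r:r[1]); print('nut',z,plane('top',a,15.5))
g=cv2.cvtColor(I['top'],cv2.COLOR_BGR2GRAY); print(g[173:198,376:408])
# canister, scale, cup: light grey in top
h,s,v=[H['top'][...,i] for i in range(3)]
print(blobs((s<45)&(v>125)&(np.add.outer(np.arange(420)*0,np.arange(560))>220),60))
E
```

```text
rim ((340.4625244140625, 166.03775024414062), (55.720115661621094, 56.524078369140625), 129.5625) ((273.1435852050781, 137.88433837890625), (32.049957275390625, 59.65399169921875), 90.48780822753906) (array([ 638.3, -148.1,  202.9]), np.float64(1.2675470971166107)) [ 637.3 -148.1  205. ]
dial tri (array([ 589.6, -285.5,  185.4]), np.float64(5.021952907729774)) [ 587.5 -286.6  183. ] [ 593.4 -289.2  183. ]
knob tri top (array([ 537. , -150.9,  206.3]), np.float64(6.172476360113254)) [ 536.8 -154.4  182. ]
nut (array([569. , 402.6,  13.5]), np.float64(2.7004275527361203)) [567.5 401.6  15.5]
nut (array([565.4, 304. ,  12.9]), np.float64(2.499613353884851)) [563.9 303.2  15.5]
nut (array([530.2, 357.4,  12.7]), np.float64(2.2289040141618295)) [528.9 356.5  15.5]
nut (array([484.2, 404.1,  12. ]), np.float64(3.030997765826835)) [482.5 402.8  15.5]
nut (array([482.9, 310.6,  12. ]), np.float64(2.5390193311000755)) [481.4 309.6  15.5]
[[ 73  73  78  89 118 148 162 170 180 179 180 184 181 184 185 180 178 179 179 174 167 154 137 114  88  74  69  71  70  68  71  72]
 [ 72  77  87 118 145 168 
[... 5276 characters left out ...]
int32(15))), (np.float64(463.2), np.float64(325.6), np.int32(114), (np.int32(455), np.int32(318), np.int32(16), np.int32(19))), (np.float64(510.5), np.float64(365.4), np.int32(105), (np.int32(502), np.int32(356), np.int32(18), np.int32(20))), (np.float64(493.5), np.float64(376.9), np.int32(191), (np.int32(480), np.int32(368), np.int32(31), np.int32(20))), (np.float64(520.4), np.float64(394.7), np.int32(165), (np.int32(507), np.int32(382), np.int32(27), np.int32(26))), (np.float64(460.0), np.float64(406.8), np.int32(65), (np.int32(451), np.int32(400), np.int32(18), np.int32(14))), (np.float64(410.7), np.float64(414.9), np.int32(87), (np.int32(403), np.int32(410), np.int32(19), np.int32(10)))]
```

```bash
python3 - <<'E'
from h import *
np.set_printoptions(suppress=True,precision=1,linewidth=200)
I={n:cv2.imread(f"pics/{n}0.png") for n in C}
print('plate',plane('top',(389.1,185),140))
g=cv2.cvtColor(I['side'],cv2.COLOR_BGR2GRAY); print(g[116:130,298:318])
D=np.array([589,-287.5,183.])
for n in C:
    print(n,'c',proj(n,D)[0])
    for k in range(4):
        a=np.radians(3.4-60-30*k); print(k,proj(n,[D+r*np.array([np.cos(a),np.sin(a),0]) for r in(8,18)]).ravel())
# scale platform / cup
h,s,v=[cv2.cvtColor(I['top'],cv2.COLOR_BGR2HSV)[...,i] for i in range(3)]
m=((s<45)&(v>140)).astype(np.uint8); m[:,:225]=0;m[:,295:]=0;m[:195]=0;m[255:]=0
m=cv2.morphologyEx(m,cv2.MORPH_OPEN,np.ones((3,3)))
b=[x for x in blobs(m,100)];print(b)
cs=max(cv2.findContours(m,cv2.RETR_EXTERNAL,cv2.CHAIN_APPROX_NONE)[0],key=cv2.contourArea); r=cv2.minAreaRect(cs);print(r,plane('top',r[0],25))
a=cv2.resize(I['side'][215:295,250:335],(400,376),interpolation=cv2.INTER_CUBIC);b=cv2.resize(I['top'][195:255,230:290],(376,376),interpolation=cv2.INTER_CUBIC)
cv2.imwrite('pics/cup0.png',np.hstack([a,b]))
E
```

```text
plate [ 593.7 -294.8  140. ]
[[149 149 149 150 151 150 150 152 157 154 155 150 150 151 152 149 150 153 150 151]
 [148 150 152 149 153 157 158 158 161 159 153 151 153 155 151 153 152 153 155 153]
 [150 150 154 156 157 158 137 127  98  91 159 198 155 159 160 156 150 149 151 156]
 [150 156 160 154 120  58  37  39  18  85 150 140  45 100 148 161 148 149 149 154]
 [160 164 148  83  29  18  21  13   6 176 217  42  10  37  53 100 141 154 149 150]
 [109 114  83  11  19  24  26  20  35 143 169  12  22  16  20  38 121 161 150 147]
 [ 81  81  44  19  32  27  31  21  17  41  52  20  17  34  26  20  83 138 156 154]
 [ 89  80  42   9  29  28  29  33  23  32  31  13  25  27  23  14  87 148 162 150]
 [ 91  76  32   2  16  36  27  26  33  37  28  32  27  34  26  17  53  96 117 140]
 [ 91  79  32  15   6  14  25   9  20  22  20  20  22  13  25   0  60  89  81  87]
 [ 84  64  23  14  24  25  11  20  25  20  16  21  29   9  13   3  66  87  70  70]
 [115 138  12  22  24  17  13  12  19  13  14   1  19  27  20   7  52  85  66  55]
 [222 202  47  13  11  21  14  24  27  19  14  15  13  16   9   0 139 185  86  34]
 [205 201  50   1  27  13  35  15  22  13  18  22  10  10  13  37 110 114 132 152]]
side c [308.5 123.1]
0 [307.8 121.7 306.9 119.9]
1 [309.2 121.7 310.2 120. ]
2 [310.5 122.2 313.  121. ]
3 [311.2 122.8 314.6 122.5]
top c [389.6 184.4]
0 [392.  182.8 394.9 180.9]
1 [392.5 184.2 396.  184. ]
2 [392.2 185.6 395.4 187.2]
3 [391.3 186.7 393.3 189.7]
[(np.float64(256.1), np.float64(220.5), np.int32(818), (np.int32(240), np.int32(203), np.int32(42), np.int32(42)))]
((260.5, 223.5), (41.0, 41.0), 90.0) [492.1  80.1  25. ]
```

View pics/cup0.png

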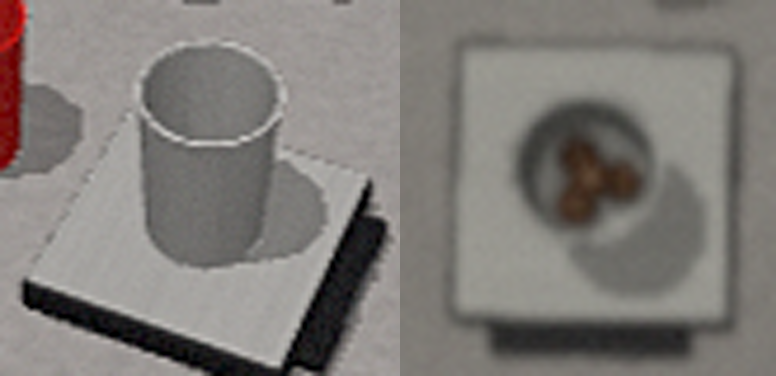

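The crop shows the cup upright near the scale centre with 3–4 nuts inside; rim centre ≈ side (294.6,235.2), top (259.8,222.4). The dial is at mark 1 → turn +120°.

```bash
cat >> h.py <<'E'
np.set_printoptions(suppress=True,precision=2,linewidth=160)
def plan(P,yaw=None):
    "deltas in tool axes to bring the TCP to P (translate first), then turn to have tool x at yaw deg"
    s=bot.observe(); M=R.from_rotvec(s['tcp_rot']).as_matrix(); d=M.T@(np.array(P,float)-s['position'])
    y=np.degrees(np.arctan2(M[1,0],M[0,0])); n=int(np.ceil(np.linalg.norm(d)/40))
    print('t',round(s['time_s'],1),'pos',s['position'],'d',d,'rows',n,'each',d/max(n,1),'yaw',round(y,1),
     'az',None if yaw is None else round((y-yaw+180)%360/6-30,2),'q1,q6',s['q'][[0,5]] if hasattr(s['q'],'shape') else s['q'])
E
python3 - <<'E'
from h import *
print('cup rim',tri((294.6,235.2),(259.8,222.4)),plane('top',(259.8,222.4),120))
print('decoys',plane('top',(264,276),95),plane('top',(268,175),95),'canister',plane('top',(391,137),190),'tin',plane('top',(413,237),50),'jar',plane('top',(238,140),110))
plan([593,-290,300],124)
E
```

```text
cup rim (array([490.07,  79.18, 115.63]), np.float64(3.841204379573755)) [487.85  78.56 120.  ]
decoys [332.8   66.93  95.  ] [631.42  55.38  95.  ] canister [ 722.63 -293.01  190.  ] tin [ 448.43 -381.8    50.  ] jar [734.37 144.25 110.  ]
t 0.1 pos [126.27 535.01 302.84] d [-643.77 -695.72    4.09] rows 24 each [-26.82 -28.99   0.17] yaw 166.7 az 7.12 q1,q6 [ 1.24 -0.1 ]
```

```bash
r='x'
python3 -m jog '[{"dx":-25.8,"dy":-27.8},{"dx":-25.8,"dy":-27.8},{"dx":-25.8,"dy":-27.8},{"dx":-25.8,"dy":-27.8},{"dx":-25.8,"dy":-27.8}]'
python3 -m jog '[{"dx":-25.8,"dy":-27.8},{"dx":-25.8,"dy":-27.8},{"dx":-25.8,"dy":-27.8},{"dx":-25.8,"dy":-27.8},{"dx":-25.8,"dy":-27.8}]'
python3 -m jog '[{"dx":-25.8,"dy":-27.8},{"dx":-25.8,"dy":-27.8},{"dx":-25.8,"dy":-27.8},{"dx":-25.8,"dy":-27.8},{"dx":-25.8,"dy":-27.8}]'
python3 -m jog '[{"dx":-25.8,"dy":-27.8},{"dx":-25.8,"dy":-27.8},{"dx":-25.8,"dy":-27.8},{"dx":-25.8,"dy":-27.8},{"dx":-25.8,"dy":-27.8}]'
python3 -m jog '[{"dx":-25.8,"dy":-27.8},{"dx":-25.8,"dy":-27.8},{"dx":-25.8,"dy":-27.8},{"dx":-25.8,"dy":-27.8},{"dx":-25.8,"dy":-27.8,"gripper":70}]'
python3 -m jog '[{"az":1.1},{"az":1.1},{"az":1.1},{"az":1.1},{"az":1.1}]'
python3 -m jog '[{"az":1.1},{"az":0.5},{}]'
python3 -c "
from h import *
plan([593,-290,226],124)
cv2.imwrite('pics/side1.png',bot.get_image('side')[90:210,215:375,::-1].repeat(4,0).repeat(4,1))"
```

```text
t 0.1 pos [126.27 535.01 302.84] d [-643.78 -695.58   78.09] rows 24 each [-26.82 -28.98   3.25] yaw 166.7 az 7.12 q1,q6 [ 1.24 -0.1 ]validation failed for argument at $[0]...
validation failed for argument at $[0]...
validation failed for argument at $[0]...
validation failed for argument at $[0]...
validation failed for argument at $[0]...
validation failed for argument at $[0]...
validation failed for argument at $[0]...
```

View pics/side1.png

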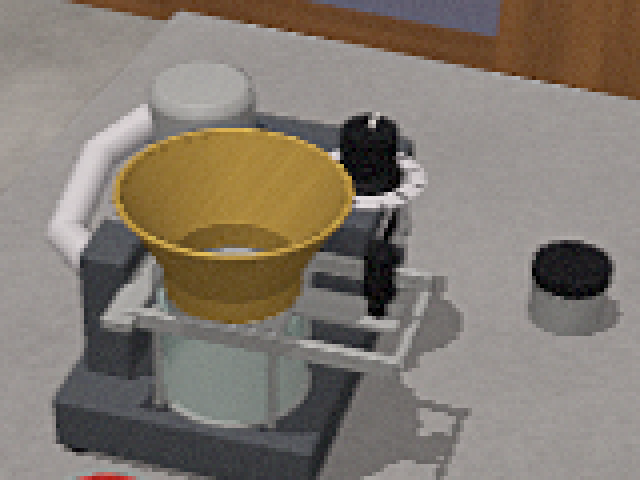

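The moves were refused (the arm has not moved; roaster unchanged, dial line at crop (374,122)). Rows need every field.

```bash

python3 -m jog '[{"dx":-25.8,"dy":-27.8,"dz":0,"ax":0,"ay":0,"az":0,"gripper":70},{"dx":-25.8,"dy":-27.8,"dz":0,"ax":0,"ay":0,"az":0,"gripper":70},{"dx":-25.8,"dy":-27.8,"dz":0,"ax":0,"ay":0,"az":0,"gripper":70},{"dx":-25.8,"dy":-27.8,"dz":0,"ax":0,"ay":0,"az":0,"gripper":70},{"dx":-25.8,"dy":-27.8,"dz":0,"ax":0,"ay":0,"az":0,"gripper":70}]'
python3 -m jog '[{"dx":-25.8,"dy":-27.8,"dz":0,"ax":0,"ay":0,"az":0,"gripper":70},{"dx":-25.8,"dy":-27.8,"dz":0,"ax":0,"ay":0,"az":0,"gripper":70},{"dx":-25.8,"dy":-27.8,"dz":0,"ax":0,"ay":0,"az":0,"gripper":70},{"dx":-25.8,"dy":-27.8,"dz":0,"ax":0,"ay":0,"az":0,"gripper":70},{"dx":-25.8,"dy":-27.8,"dz":0,"ax":0,"ay":0,"az":0,"gripper":70}]'
```

```text
time_s: 0.57
position: [220.2, 368.8, 303.5]
tcp_rot: [-0.362, -3.121, 0.001]
wrist_force: [1.3, -0.4, 0.4]
opening: 0.817
gripper_force: 0.0
time_s: 0.98
position: [313.8, 203.8, 303.8]
tcp_rot: [0.362, 3.12, 0.0]
wrist_force: [1.3, 1.2, 0.8]
opening: 0.824
gripper_force: 0.0
```

```bash

python3 -m jog '[{"dx":-25.8,"dy":-27.8,"dz":0,"ax":0,"ay":0,"az":0,"gripper":70},{"dx":-25.8,"dy":-27.8,"dz":0,"ax":0,"ay":0,"az":0,"gripper":70},{"dx":-25.8,"dy":-27.8,"dz":0,"ax":0,"ay":0,"az":0,"gripper":70},{"dx":-25.8,"dy":-27.8,"dz":0,"ax":0,"ay":0,"az":0,"gripper":70},{"dx":-25.8,"dy":-27.8,"dz":0,"ax":0,"ay":0,"az":0,"gripper":70}]'|tail -1
python3 -m jog '[{"dx":-25.8,"dy":-27.8,"dz":0,"ax":0,"ay":0,"az":0,"gripper":70},{"dx":-25.8,"dy":-27.8,"dz":0,"ax":0,"ay":0,"az":0,"gripper":70},{"dx":-25.8,"dy":-27.8,"dz":0,"ax":0,"ay":0,"az":0,"gripper":70},{"dx":-25.8,"dy":-27.8,"dz":0,"ax":0,"ay":0,"az":0,"gripper":70},{"dx":-25.8,"dy":-27.8,"dz":0,"ax":0,"ay":0,"az":0,"gripper":70}]'|tail -1
python3 -m jog '[{"dx":-25.8,"dy":-27.8,"dz":0,"ax":0,"ay":0,"az":0,"gripper":70},{"dx":-25.8,"dy":-27.8,"dz":0,"ax":0,"ay":0,"az":0,"gripper":70},{"dx":-25.8,"dy":-27.8,"dz":0,"ax":0,"ay":0,"az":0,"gripper":70},{"dx":-25.8,"dy":-27.8,"dz":0,"ax":0,"ay":0,"az":0,"gripper":70},{"dx":-25.8,"dy":-27.8,"dz":0,"ax":0,"ay":0,"az":0,"gripper":70}]'|tail -1
python3 -m jog '[{"dx":0,"dy":0,"dz":0,"ax":0,"ay":0,"az":1.1,"gripper":70},{"dx":0,"dy":0,"dz":0,"ax":0,"ay":0,"az":1.1,"gripper":70},{"dx":0,"dy":0,"dz":0,"ax":0,"ay":0,"az":1.1,"gripper":70},{"dx":0,"dy":0,"dz":0,"ax":0,"ay":0,"az":1.1,"gripper":70},{"dx":0,"dy":0,"dz":0,"ax":0,"ay":0,"az":1.1,"gripper":70}]'|tail -1
python3 -m jog '[{"dx":0,"dy":0,"dz":0,"ax":0,"ay":0,"az":1.1,"gripper":70},{"dx":0,"dy":0,"dz":0,"ax":0,"ay":0,"az":0.5,"gripper":70},{"dx":0,"dy":0,"dz":0,"ax":0,"ay":0,"az":0,"gripper":70}]'|tail -1
python3 -c "
from h import *
plan([593,-290,226],124)"
```

```text
gripper_force: 0.0
gripper_force: 0.0
gripper_force: 0.0
gripper_force: 0.0
gripper_force: 0.0
t 2.9 pos [ 594.36 -289.26  303.15] d [ 0.06 -1.51 77.15] rows 2 each [ 0.03 -0.75 38.57] yaw 124.1 az 0.01 q1,q6 [-0.54 -1.13]
```

```bash

python3 -m jog '[{"dx":0,"dy":-0.7,"dz":25,"ax":0,"ay":0,"az":0,"gripper":70},{"dx":0,"dy":-0.7,"dz":25,"ax":0,"ay":0,"az":0,"gripper":70},{"dx":0,"dy":0,"dz":15,"ax":0,"ay":0,"az":0,"gripper":70},{"dx":0,"dy":0,"dz":12,"ax":0,"ay":0,"az":0,"gripper":70},{"dx":0,"dy":0,"dz":0,"ax":0,"ay":0,"az":0,"gripper":70}]'
python3 -m jog '[{"dx":0,"dy":0,"dz":0,"ax":0,"ay":0,"az":0,"gripper":35},{"dx":0,"dy":0,"dz":0,"ax":0,"ay":0,"az":0,"gripper":35},{"dx":0,"dy":0,"dz":0,"ax":0,"ay":0,"az":0,"gripper":35},{"dx":0,"dy":0,"dz":0,"ax":0,"ay":0,"az":0,"gripper":35},{"dx":0,"dy":0,"dz":0,"ax":0,"ay":0,"az":0,"gripper":35}]'
```

```text
time_s: 3.32
position: [592.1, -289.4, 222.6]
tcp_rot: [-1.467, -2.77, -0.001]
wrist_force: [0.8, 0.8, -0.3]
opening: 0.818
gripper_force: 0.0
time_s: 3.73
position: [592.1, -291.7, 229.6]
tcp_rot: [1.474, 2.774, -0.006]
wrist_force: [-6.4, -2.0, 2.0]
opening: 0.473
gripper_force: 61.9
```

```bash

for i in 1; do
python3 -m jog '[{"dx":0,"dy":0,"dz":0,"ax":0,"ay":0,"az":1,"gripper":35},{"dx":0,"dy":0,"dz":0,"ax":0,"ay":0,"az":1,"gripper":35},{"dx":0,"dy":0,"dz":0,"ax":0,"ay":0,"az":1,"gripper":35},{"dx":0,"dy":0,"dz":0,"ax":0,"ay":0,"az":1,"gripper":35},{"dx":0,"dy":0,"dz":0,"ax":0,"ay":0,"az":1,"gripper":35}]'
python3 -m jog '[{"dx":0,"dy":0,"dz":0,"ax":0,"ay":0,"az":1,"gripper":35},{"dx":0,"dy":0,"dz":0,"ax":0,"ay":0,"az":1,"gripper":35},{"dx":0,"dy":0,"dz":0,"ax":0,"ay":0,"az":1,"gripper":35},{"dx":0,"dy":0,"dz":0,"ax":0,"ay":0,"az":1,"gripper":35},{"dx":0,"dy":0,"dz":0,"ax":0,"ay":0,"az":1,"gripper":35}]'
done; python3 -c "
from h import *
plan([592.5,-290.5,226],4)"
```

```text
time_s: 4.15
position: [594.1, -290.9, 229.7]
tcp_rot: [2.142, 2.29, 0.001]
wrist_force: [1.8, -1.4, 0.1]
opening: 0.477
gripper_force: 61.7
time_s: 4.57
position: [596.2, -291.3, 229.7]
tcp_rot: [2.658, 1.656, 0.01]
wrist_force: [8.7, -3.9, -3.4]
opening: 0.47
gripper_force: 61.6
t 4.6 pos [ 596.18 -291.29  229.7 ] d [-0.91 -3.69  3.65] rows 1 each [-0.91 -3.69  3.65] yaw 63.9 az 9.98 q1,q6 [-0.54 -0.08]
```

```bash

python3 -m jog '[{"dx":0,"dy":0,"dz":0,"ax":0,"ay":0,"az":1,"gripper":35},{"dx":0,"dy":0,"dz":0,"ax":0,"ay":0,"az":1,"gripper":35},{"dx":0,"dy":0,"dz":0,"ax":0,"ay":0,"az":1,"gripper":35},{"dx":0,"dy":0,"dz":0,"ax":0,"ay":0,"az":1,"gripper":35},{"dx":0,"dy":0,"dz":0,"ax":0,"ay":0,"az":1,"gripper":35}]'
python3 -m jog '[{"dx":0,"dy":0,"dz":0,"ax":0,"ay":0,"az":1,"gripper":35},{"dx":0,"dy":0,"dz":0,"ax":0,"ay":0,"az":1,"gripper":35},{"dx":0,"dy":0,"dz":0,"ax":0,"ay":0,"az":1,"gripper":35},{"dx":0,"dy":0,"dz":0,"ax":0,"ay":0,"az":1,"gripper":35},{"dx":0,"dy":0,"dz":0,"ax":0,"ay":0,"az":1,"gripper":35}]'
python3 -m jog '[{"dx":0,"dy":0,"dz":0,"ax":0,"ay":0,"az":0,"gripper":35},{"dx":0,"dy":0,"dz":0,"ax":0,"ay":0,"az":0,"gripper":70},{"dx":0,"dy":0,"dz":0,"ax":0,"ay":0,"az":0,"gripper":70},{"dx":0,"dy":0,"dz":0,"ax":0,"ay":0,"az":0,"gripper":70},{"dx":0,"dy":0,"dz":0,"ax":0,"ay":0,"az":0,"gripper":70}]'
python3 -m jog '[{"dx":0,"dy":0,"dz":-20,"ax":0,"ay":0,"az":0,"gripper":70},{"dx":0,"dy":0,"dz":-30,"ax":0,"ay":0,"az":0,"gripper":70},{"dx":0,"dy":0,"dz":-40,"ax":0,"ay":0,"az":0,"gripper":70},{"dx":0,"dy":0,"dz":-20,"ax":0,"ay":0,"az":0,"gripper":70},{"dx":0,"dy":0,"dz":0,"ax":0,"ay":0,"az":0,"gripper":70}]'|head -2
python3 - <<'E'
from h import *
plan([530,220,330],166.7)
E
```

```text
time_s: 4.98
position: [597.8, -292.7, 229.7]
tcp_rot: [2.993, 0.911, 0.019]
wrist_force: [14.6, -7.9, -6.7]
opening: 0.474
gripper_force: 61.5
time_s: 5.4
position: [598.5, -294.9, 229.8]
tcp_rot: [3.125, 0.103, 0.028]
wrist_force: [16.8, -13.3, -7.3]
opening: 0.469
gripper_force: 61.4
time_s: 5.82
position: [593.4, -289.9, 227.9]
tcp_rot: [3.139, 0.113, 0.002]
wrist_force: [-0.3, -1.2, 0.2]
opening: 0.821
gripper_force: 0.0
time_s: 6.23
position: [594.2, -290.3, 345.7]
t 6.2 pos [ 594.17 -290.31  345.69] d [ -27.28 -513.71   11.39] rows 13 each [ -2.1  -39.52   0.88] yaw 4.1 az -27.09 q1,q6 [-0.54  0.96]
```

```bash

python3 -m jog '[{"dx":0.9,"dy":-39.6,"dz":0,"ax":0,"ay":0,"az":0,"gripper":50},{"dx":0.9,"dy":-39.6,"dz":0,"ax":0,"ay":0,"az":0,"gripper":50},{"dx":0.9,"dy":-39.6,"dz":0,"ax":0,"ay":0,"az":0,"gripper":50},{"dx":0.9,"dy":-39.6,"dz":0,"ax":0,"ay":0,"az":0,"gripper":50},{"dx":0.9,"dy":-39.6,"dz":0,"ax":0,"ay":0,"az":0,"gripper":50}]'|tail -1
python3 -m jog '[{"dx":0.9,"dy":-39.6,"dz":0,"ax":0,"ay":0,"az":0,"gripper":50},{"dx":0.9,"dy":-39.6,"dz":0,"ax":0,"ay":0,"az":0,"gripper":50},{"dx":0.9,"dy":-39.6,"dz":0,"ax":0,"ay":0,"az":0,"gripper":50},{"dx":0.9,"dy":-39.6,"dz":0,"ax":0,"ay":0,"az":0,"gripper":50},{"dx":0.9,"dy":-39.6,"dz":0,"ax":0,"ay":0,"az":0,"gripper":50}]'|tail -1
python3 -m jog '[{"dx":0.9,"dy":-39.6,"dz":0,"ax":0,"ay":0,"az":0,"gripper":50},{"dx":0.9,"dy":-39.6,"dz":0,"ax":0,"ay":0,"az":0,"gripper":50},{"dx":0.9,"dy":-39.6,"dz":0,"ax":0,"ay":0,"az":0,"gripper":50},{"dx":0.9,"dy":-39.6,"dz":0,"ax":0,"ay":0,"az":0,"gripper":50},{"dx":0.9,"dy":-39.6,"dz":0,"ax":0,"ay":0,"az":0,"gripper":50}]'|tail -1
python3 -m jog '[{"dx":0,"dy":0,"dz":20,"ax":0,"ay":0,"az":-1.1,"gripper":50},{"dx":0,"dy":0,"dz":20,"ax":0,"ay":0,"az":-1.1,"gripper":50},{"dx":0,"dy":0,"dz":20,"ax":0,"ay":0,"az":-1.1,"gripper":50},{"dx":0,"dy":0,"dz":20,"ax":0,"ay":0,"az":-1.1,"gripper":50},{"dx":0,"dy":0,"dz":20,"ax":0,"ay":0,"az":-1.1,"gripper":50}]'|tail -1
python3 -m jog '[{"dx":0,"dy":0,"dz":10,"ax":0,"ay":0,"az":-1.1,"gripper":50},{"dx":0,"dy":0,"dz":10,"ax":0,"ay":0,"az":-1.1,"gripper":50},{"dx":0,"dy":0,"dz":10,"ax":0,"ay":0,"az":-1.1,"gripper":50},{"dx":0,"dy":0,"dz":10,"ax":0,"ay":0,"az":-1.1,"gripper":50},{"dx":0,"dy":0,"dz":10,"ax":0,"ay":0,"az":-1.1,"gripper":50}]'|tail -1
python3 -m jog '[{"dx":0,"dy":0,"dz":0,"ax":0,"ay":0,"az":-1.1,"gripper":50},{"dx":0,"dy":0,"dz":0,"ax":0,"ay":0,"az":-1.1,"gripper":50},{"dx":0,"dy":0,"dz":0,"ax":0,"ay":0,"az":-1.1,"gripper":50},{"dx":0,"dy":0,"dz":0,"ax":0,"ay":0,"az":0,"gripper":50}]'|tail -1
python3 - <<'E'
from h import *
plan([564.6,303.6,83],90)
for n in C: cv2.imwrite(f'pics/{n}2.png',bot.get_image(n)[...,::-1])
a=cv2.imread('pics/side2.png')[110:180,280:350]; b=cv2.imread('pics/top2.png')[165:205,370:410]
cv2.imwrite('pics/dial2.png',np.hstack([cv2.resize(x,(400,400),interpolation=cv2.INTER_CUBIC) for x in(a,b)]))
E
```

```text
gripper_force: 0.0
gripper_force: 0.0
gripper_force: 0.0
gripper_force: 0.0
gripper_force: 0.0
gripper_force: 0.0
t 8.7 pos [563.53 303.33 186.34] d [  0.3    1.18 103.34] rows 3 each [ 0.1   0.39 34.45] yaw 90.0 az 0.01 q1,q6 [0.41 0.4 ]
```

View pics/dial2.png

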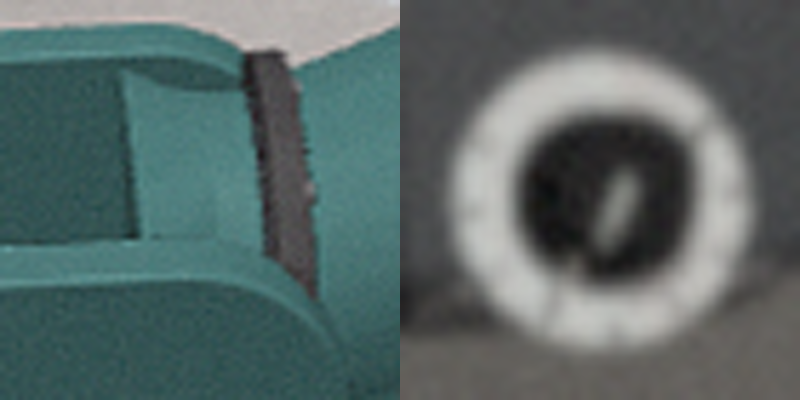

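The dial crop (top view) shows the white line running down-left from (632,178) to (602,250), toward the long stroke at (548,320), i.e. ~154° in roaster frame: mark 5. Now the nuts.

```bash

python3 -m jog '[{"dx":0.3,"dy":1,"dz":30,"ax":0,"ay":0,"az":0,"gripper":50},{"dx":0,"dy":0,"dz":30,"ax":0,"ay":0,"az":0,"gripper":50},{"dx":0,"dy":0,"dz":28,"ax":0,"ay":0,"az":0,"gripper":50},{"dx":0,"dy":0,"dz":15,"ax":0,"ay":0,"az":0,"gripper":50},{"dx":0,"dy":0,"dz":0,"ax":0,"ay":0,"az":0,"gripper":50}]'
python3 -m jog '[{"dx":0,"dy":0,"dz":0,"ax":0,"ay":0,"az":0,"gripper":15},{"dx":0,"dy":0,"dz":0,"ax":0,"ay":0,"az":0,"gripper":15},{"dx":0,"dy":0,"dz":0,"ax":0,"ay":0,"az":0,"gripper":15},{"dx":0,"dy":0,"dz":0,"ax":0,"ay":0,"az":0,"gripper":15},{"dx":0,"dy":0,"dz":0,"ax":0,"ay":0,"az":0,"gripper":15}]'
```

```text
time_s: 9.17
position: [562.1, 302.5, 78.3]
tcp_rot: [-2.223, -2.215, 0.015]
wrist_force: [0.0, 0.6, -0.7]
opening: 0.588
gripper_force: 0.0
time_s: 9.58
position: [566.3, 304.2, 86.3]
tcp_rot: [2.222, 2.218, 0.007]
wrist_force: [0.4, 0.1, 3.2]
opening: 0.22
gripper_force: 58.8
```

```bash

python3 -m jog '[{"dx":0,"dy":0,"dz":0,"ax":0,"ay":0,"az":0,"gripper":40},{"dx":0,"dy":0,"dz":0,"ax":0,"ay":0,"az":0,"gripper":40},{"dx":0,"dy":0,"dz":6,"ax":0,"ay":0,"az":0,"gripper":40},{"dx":0,"dy":0,"dz":0,"ax":0,"ay":0,"az":0,"gripper":40}]'
python3 -m jog '[{"dx":0,"dy":0,"dz":0,"ax":0,"ay":0,"az":0,"gripper":15},{"dx":0,"dy":0,"dz":0,"ax":0,"ay":0,"az":0,"gripper":15},{"dx":0,"dy":0,"dz":0,"ax":0,"ay":0,"az":0,"gripper":15},{"dx":0,"dy":0,"dz":0,"ax":0,"ay":0,"az":0,"gripper":15},{"dx":0,"dy":0,"dz":0,"ax":0,"ay":0,"az":0,"gripper":15}]'
```

```text
time_s: 9.92
position: [564.3, 303.4, 76.4]
tcp_rot: [-2.222, -2.219, 0.003]
wrist_force: [-0.6, -0.7, -1.1]
opening: 0.467
gripper_force: 0.0
time_s: 10.33
position: [565.2, 303.7, 78.0]
tcp_rot: [2.223, 2.22, 0.0]
wrist_force: [-0.2, 0.1, -0.5]
opening: 0.23
gripper_force: 58.6
```

```bash

python3 -m jog '[{"dx":0,"dy":0,"dz":-33,"ax":0,"ay":0,"az":0,"gripper":15},{"dx":0,"dy":0,"dz":-33,"ax":0,"ay":0,"az":0,"gripper":15},{"dx":0,"dy":0,"dz":-33,"ax":0,"ay":0,"az":0,"gripper":15},{"dx":0,"dy":0,"dz":-33,"ax":0,"ay":0,"az":0,"gripper":15}]'|tail -2
python3 - <<'E'
from h import *
plan([489,79,202],90)
im=bot.get_image('top'); cv2.imwrite('pics/top3.png',im[...,::-1]); H=cv2.cvtColor(im,cv2.COLOR_RGB2HSV).astype(int);h,s,v=[H[...,i] for i in range(3)]
print([b for b in blobs((v<95)&(s>90)&(h<20),12) if b[2]<300 and 130<b[0]<300 and 190<b[1]<240])
E
```

```text
opening: 0.231
gripper_force: 58.7
t 10.7 pos [564.86 303.6  211.28] d [-224.71  -75.54    9.31] rows 6 each [-37.45 -12.59   1.55] yaw 89.9 az -0.01 q1,q6 [0.4  0.41]
[(np.float64(157.0), np.float64(199.6), np.int32(40), (np.int32(152), np.int32(197), np.int32(11), np.int32(7))), (np.float64(205.0), np.float64(225.0), np.int32(104), (np.int32(194), np.int32(202), np.int32(18), np.int32(41))), (np.float64(181.1), np.float64(208.9), np.int32(17), (np.int32(178), np.int32(204), np.int32(6), np.int32(11))), (np.float64(170.7), np.float64(212.5), np.int32(19), (np.int32(169), np.int32(209), np.int32(7), np.int32(7))), (np.float64(260.3), np.float64(223.5), np.int32(78), (np.int32(256), np.int32(218), np.int32(12), np.int32(12))), (np.float64(160.3), np.float64(228.8), np.int32(19), (np.int32(157), np.int32(221), np.int32(7), np.int32(17))), (np.float64(186.3), np.float64(226.7), np.int32(34), (np.int32(183), np.int32(224), np.int32(9), np.int32(7)))]
```

Cup unmoved. Carry over the cup and release.

```bash

python3 -m jog '[{"dx":-37.5,"dy":-12.6,"dz":0,"ax":0,"ay":0,"az":0,"gripper":15},{"dx":-37.5,"dy":-12.6,"dz":0,"ax":0,"ay":0,"az":0,"gripper":15},{"dx":-37.5,"dy":-12.6,"dz":0,"ax":0,"ay":0,"az":0,"gripper":15},{"dx":-37.5,"dy":-12.6,"dz":0,"ax":0,"ay":0,"az":0,"gripper":15},{"dx":-37.5,"dy":-12.6,"dz":0,"ax":0,"ay":0,"az":0,"gripper":15}]'|tail -1
python3 -m jog '[{"dx":-37.5,"dy":-12.6,"dz":4,"ax":0,"ay":0,"az":0,"gripper":15},{"dx":0,"dy":0,"dz":4,"ax":0,"ay":0,"az":0,"gripper":15},{"dx":0,"dy":0,"dz":0,"ax":0,"ay":0,"az":0,"gripper":15},{"dx":0,"dy":0,"dz":0,"ax":0,"ay":0,"az":0,"gripper":15}]'
python3 -m jog '[{"dx":0,"dy":0,"dz":0,"ax":0,"ay":0,"az":0,"gripper":34},{"dx":0,"dy":0,"dz":0,"ax":0,"ay":0,"az":0,"gripper":34},{"dx":0,"dy":0,"dz":0,"ax":0,"ay":0,"az":0,"gripper":34},{"dx":0,"dy":0,"dz":0,"ax":0,"ay":0,"az":0,"gripper":34}]'
python3 - <<'E'
from h import *
plan([482.3,310.1,212],90)
E
```

```text
gripper_force: 58.7
time_s: 11.47
position: [489.2, 78.9, 201.9]
tcp_rot: [-2.224, -2.219, -0.001]
wrist_force: [0.4, 0.8, -0.4]
opening: 0.226
gripper_force: 58.8
time_s: 11.8
position: [489.4, 79.7, 202.0]
tcp_rot: [-2.221, -2.222, -0.0]
wrist_force: [0.3, 0.1, -0.1]
opening: 0.397
gripper_force: 0.0
t 11.8 pos [489.45  79.68 201.97] d [230.42  -7.1   -9.99] rows 6 each [38.4  -1.18 -1.66] yaw 90.0 az 0.0 q1,q6 [0.05 0.05]
```

```bash

python3 -m jog '[{"dx":38.4,"dy":-1.2,"dz":-3,"ax":0,"ay":0,"az":0,"gripper":50},{"dx":38.4,"dy":-1.2,"dz":-3,"ax":0,"ay":0,"az":0,"gripper":50},{"dx":38.4,"dy":-1.2,"dz":0,"ax":0,"ay":0,"az":0,"gripper":50},{"dx":38.4,"dy":-1.2,"dz":0,"ax":0,"ay":0,"az":0,"gripper":50},{"dx":38.4,"dy":-1.2,"dz":0,"ax":0,"ay":0,"az":0,"gripper":50}]'|tail -1
python3 -m jog '[{"dx":38.4,"dy":-1.1,"dz":10,"ax":0,"ay":0,"az":0,"gripper":50},{"dx":0,"dy":0,"dz":35,"ax":0,"ay":0,"az":0,"gripper":50},{"dx":0,"dy":0,"dz":35,"ax":0,"ay":0,"az":0,"gripper":50},{"dx":0,"dy":0,"dz":31,"ax":0,"ay":0,"az":0,"gripper":50},{"dx":0,"dy":0,"dz":20,"ax":0,"ay":0,"az":0,"gripper":50}]'|tail -1
python3 -m jog '[{"dx":0,"dy":0,"dz":0,"ax":0,"ay":0,"az":0,"gripper":50},{"dx":0,"dy":0,"dz":0,"ax":0,"ay":0,"az":0,"gripper":15},{"dx":0,"dy":0,"dz":0,"ax":0,"ay":0,"az":0,"gripper":15},{"dx":0,"dy":0,"dz":0,"ax":0,"ay":0,"az":0,"gripper":15},{"dx":0,"dy":0,"dz":0,"ax":0,"ay":0,"az":0,"gripper":15}]'
python3 -m jog '[{"dx":0,"dy":0,"dz":-33,"ax":0,"ay":0,"az":0,"gripper":15},{"dx":0,"dy":0,"dz":-33,"ax":0,"ay":0,"az":0,"gripper":15},{"dx":0,"dy":0,"dz":-33,"ax":0,"ay":0,"az":0,"gripper":15},{"dx":0,"dy":0,"dz":-33,"ax":0,"ay":0,"az":0,"gripper":15}]'|tail -2
cat >>h.py <<'E'
def look(tag):
    for n in ('top','side'):
        im=bot.get_image(n); cv2.imwrite(f'pics/{n}{tag}.png',im[...,::-1]); H=cv2.cvtColor(im,cv2.COLOR_RGB2HSV).astype(int);h,s,v=[H[...,i] for i in range(3)]
        bx=(130,300,190,240) if n=='top' else (185,270,320,400)
        print(n,[(float(b[0]),float(b[1]),int(b[2])) for b in blobs((v<95)&(s>90)&(h<20),12) if b[2]<300 and bx[0]<b[0]<bx[1] and bx[2]<b[1]<bx[3]])
E
python3 - <<'E'
from h import *
plan([489,79,202],90); look('4')
E
```

```text
gripper_force: 0.0
gripper_force: 92.5
time_s: 13.05
position: [482.5, 309.4, 77.2]
tcp_rot: [2.223, 2.22, 0.001]
wrist_force: [0.7, -0.3, -0.4]
opening: 0.226
gripper_force: 58.6
opening: 0.232
gripper_force: 58.7
t 13.4 pos [482.07 309.02 210.28] d [-230.      7.27    8.3 ] rows 6 each [-38.33   1.21   1.38] yaw 89.9 az -0.01 q1,q6 [0.47 0.47]
top [(177.1, 201.3, 28), (191.1, 231.2, 36), (259.7, 223.7, 101), (201.2, 229.7, 67)]
side [(225.9, 360.4, 37), (197.0, 373.4, 43), (236.0, 390.5, 49)]
```

```bash

python3 -m jog '[{"dx":-38.3,"dy":1.2,"dz":0,"ax":0,"ay":0,"az":0,"gripper":15},{"dx":-38.3,"dy":1.2,"dz":0,"ax":0,"ay":0,"az":0,"gripper":15},{"dx":-38.3,"dy":1.2,"dz":0,"ax":0,"ay":0,"az":0,"gripper":15},{"dx":-38.3,"dy":1.2,"dz":0,"ax":0,"ay":0,"az":0,"gripper":15},{"dx":-38.3,"dy":1.2,"dz":0,"ax":0,"ay":0,"az":0,"gripper":15}]'|tail -1
python3 -m jog '[{"dx":-38.3,"dy":1.2,"dz":4,"ax":0,"ay":0,"az":0,"gripper":15},{"dx":0,"dy":0,"dz":4,"ax":0,"ay":0,"az":0,"gripper":15},{"dx":0,"dy":0,"dz":0,"ax":0,"ay":0,"az":0,"gripper":15},{"dx":0,"dy":0,"dz":0,"ax":0,"ay":0,"az":0,"gripper":15}]'
python3 -m jog '[{"dx":0,"dy":0,"dz":0,"ax":0,"ay":0,"az":0,"gripper":34},{"dx":0,"dy":0,"dz":0,"ax":0,"ay":0,"az":0,"gripper":34},{"dx":0,"dy":0,"dz":0,"ax":0,"ay":0,"az":0,"gripper":34},{"dx":0,"dy":0,"dz":0,"ax":0,"ay":0,"az":0,"gripper":34}]'|tail -2
python3 - <<'E'
from h import *
plan([529.6,357,212],90); look('5')
E
```

```text
gripper_force: 58.7
time_s: 14.23
position: [488.9, 79.5, 200.3]
tcp_rot: [-2.223, -2.218, 0.001]
wrist_force: [-0.0, 0.4, -0.7]
opening: 0.225
gripper_force: 58.7
opening: 0.398
gripper_force: 0.0
t 14.6 pos [489.33  80.36 201.07] d [276.62  40.4  -10.88] rows 7 each [39.52  5.77 -1.55] yaw 90.0 az 0.0 q1,q6 [0.05 0.05]
top [(157.7, 199.8, 40), (171.9, 212.2, 39), (156.8, 227.0, 44)]
side [(225.2, 359.9, 62), (195.8, 373.0, 67), (235.5, 390.4, 75)]
```

```bash

python3 -m jog '[{"dx":39.5,"dy":5.8,"dz":-4,"ax":0,"ay":0,"az":0,"gripper":50},{"dx":39.5,"dy":5.8,"dz":-4,"ax":0,"ay":0,"az":0,"gripper":50},{"dx":39.5,"dy":5.8,"dz":0,"ax":0,"ay":0,"az":0,"gripper":50},{"dx":39.5,"dy":5.8,"dz":0,"ax":0,"ay":0,"az":0,"gripper":50},{"dx":39.5,"dy":5.8,"dz":0,"ax":0,"ay":0,"az":0,"gripper":50}]'|tail -1
python3 -m jog '[{"dx":39.5,"dy":5.8,"dz":10,"ax":0,"ay":0,"az":0,"gripper":50},{"dx":39.5,"dy":5.6,"dz":20,"ax":0,"ay":0,"az":0,"gripper":50},{"dx":0,"dy":0,"dz":35,"ax":0,"ay":0,"az":0,"gripper":50},{"dx":0,"dy":0,"dz":35,"ax":0,"ay":0,"az":0,"gripper":50},{"dx":0,"dy":0,"dz":20,"ax":0,"ay":0,"az":0,"gripper":50}]'|tail -1
python3 -m jog '[{"dx":0,"dy":0,"dz":9,"ax":0,"ay":0,"az":0,"gripper":50},{"dx":0,"dy":0,"dz":0,"ax":0,"ay":0,"az":0,"gripper":15},{"dx":0,"dy":0,"dz":0,"ax":0,"ay":0,"az":0,"gripper":15},{"dx":0,"dy":0,"dz":0,"ax":0,"ay":0,"az":0,"gripper":15},{"dx":0,"dy":0,"dz":0,"ax":0,"ay":0,"az":0,"gripper":15}]'
python3 -m jog '[{"dx":0,"dy":0,"dz":-33,"ax":0,"ay":0,"az":0,"gripper":15},{"dx":0,"dy":0,"dz":-33,"ax":0,"ay":0,"az":0,"gripper":15},{"dx":0,"dy":0,"dz":-33,"ax":0,"ay":0,"az":0,"gripper":15},{"dx":0,"dy":0,"dz":-33,"ax":0,"ay":0,"az":0,"gripper":15}]'|tail -2
python3 - <<'E'
from h import *
plan([489,79,202],90); look('6')
E
```

```text
gripper_force: 0.0
gripper_force: 0.0
time_s: 15.92
position: [531.1, 353.8, 84.2]
tcp_rot: [2.222, 2.219, 0.008]
wrist_force: [0.2, 0.3, -0.3]
opening: 0.223
gripper_force: 58.6
opening: 0.227
gripper_force: 58.7
t 16.2 pos [529.94 353.13 216.91] d [-274.22  -40.51   14.32] rows 7 each [-39.17  -5.79   2.05] yaw 89.9 az -0.02 q1,q6 [0.5 0.5]
top [(164.0, 191.2, 20), (260.4, 222.2, 132), (192.8, 229.4, 238), (157.6, 226.9, 34)]
side [(215.1, 322.9, 15), (197.2, 373.5, 33), (236.9, 391.1, 35)]
```

```bash

python3 -m jog '[{"dx":-39.2,"dy":-5.8,"dz":0,"ax":0,"ay":0,"az":0,"gripper":15},{"dx":-39.2,"dy":-5.8,"dz":0,"ax":0,"ay":0,"az":0,"gripper":15},{"dx":-39.2,"dy":-5.8,"dz":0,"ax":0,"ay":0,"az":0,"gripper":15},{"dx":-39.2,"dy":-5.8,"dz":0,"ax":0,"ay":0,"az":0,"gripper":15},{"dx":-39.2,"dy":-5.8,"dz":0,"ax":0,"ay":0,"az":0,"gripper":15}]'|tail -1
python3 -m jog '[{"dx":-39.2,"dy":-5.8,"dz":0,"ax":0,"ay":0,"az":0,"gripper":15},{"dx":-39.2,"dy":-5.8,"dz":6,"ax":0,"ay":0,"az":0,"gripper":15},{"dx":0,"dy":0,"dz":8,"ax":0,"ay":0,"az":0,"gripper":15},{"dx":0,"dy":0,"dz":0,"ax":0,"ay":0,"az":0,"gripper":15},{"dx":0,"dy":0,"dz":0,"ax":0,"ay":0,"az":0,"gripper":15}]'
python3 -m jog '[{"dx":0,"dy":0,"dz":0,"ax":0,"ay":0,"az":0,"gripper":34},{"dx":0,"dy":0,"dz":0,"ax":0,"ay":0,"az":0,"gripper":34},{"dx":0,"dy":0,"dz":0,"ax":0,"ay":0,"az":0,"gripper":34},{"dx":0,"dy":0,"dz":0,"ax":0,"ay":0,"az":0,"gripper":34}]'|tail -2
python3 - <<'E'
from h import *
plan([483.3,403.4,212],90); look('7')
E
```

```text
gripper_force: 58.8
time_s: 17.18
position: [488.6, 78.9, 199.6]
tcp_rot: [-2.224, -2.219, -0.002]
wrist_force: [0.1, -1.0, -0.2]
opening: 0.227
gripper_force: 58.8
opening: 0.398
gripper_force: 0.0
t 17.5 pos [488.95  79.86 199.55] d [323.55  -5.51 -12.39] rows 9 each [35.95 -0.61 -1.38] yaw 90.0 az 0.0 q1,q6 [0.05 0.05]
top [(157.6, 199.8, 41), (156.6, 227.0, 46)]
side [(195.8, 372.9, 66), (235.4, 390.6, 76)]
```

```bash

python3 -m jog '[{"dx":36,"dy":-0.6,"dz":-5,"ax":0,"ay":0,"az":0,"gripper":50},{"dx":36,"dy":-0.6,"dz":-5,"ax":0,"ay":0,"az":0,"gripper":50},{"dx":36,"dy":-0.6,"dz":0,"ax":0,"ay":0,"az":0,"gripper":50},{"dx":36,"dy":-0.6,"dz":0,"ax":0,"ay":0,"az":0,"gripper":50},{"dx":36,"dy":-0.6,"dz":0,"ax":0,"ay":0,"az":0,"gripper":50}]'|tail -1
python3 -m jog '[{"dx":36,"dy":-0.6,"dz":0,"ax":0,"ay":0,"az":0,"gripper":50},{"dx":36,"dy":-0.6,"dz":5,"ax":0,"ay":0,"az":0,"gripper":50},{"dx":36,"dy":-0.6,"dz":5,"ax":0,"ay":0,"az":0,"gripper":50},{"dx":36,"dy":-0.7,"dz":20,"ax":0,"ay":0,"az":0,"gripper":50},{"dx":0,"dy":0,"dz":30,"ax":0,"ay":0,"az":0,"gripper":50}]'|tail -1
python3 -m jog '[{"dx":0,"dy":0,"dz":35,"ax":0,"ay":0,"az":0,"gripper":50},{"dx":0,"dy":0,"dz":20,"ax":0,"ay":0,"az":0,"gripper":50},{"dx":0,"dy":0,"dz":13,"ax":0,"ay":0,"az":0,"gripper":50},{"dx":0,"dy":0,"dz":0,"ax":0,"ay":0,"az":0,"gripper":50}]'
python3 -m jog '[{"dx":0,"dy":0,"dz":0,"ax":0,"ay":0,"az":0,"gripper":15},{"dx":0,"dy":0,"dz":0,"ax":0,"ay":0,"az":0,"gripper":15},{"dx":0,"dy":0,"dz":0,"ax":0,"ay":0,"az":0,"gripper":15},{"dx":0,"dy":0,"dz":0,"ax":0,"ay":0,"az":0,"gripper":15}]'|tail -2
python3 -m jog '[{"dx":0,"dy":0,"dz":-33,"ax":0,"ay":0,"az":0,"gripper":15},{"dx":0,"dy":0,"dz":-33,"ax":0,"ay":0,"az":0,"gripper":15},{"dx":0,"dy":0,"dz":-33,"ax":0,"ay":0,"az":0,"gripper":15},{"dx":0,"dy":0,"dz":-33,"ax":0,"ay":0,"az":0,"gripper":15}]'|tail -2
python3 - <<'E'
from h import *
plan([489,79,202],90); look('8')
E
```

```text
gripper_force: 0.0
gripper_force: 0.0
time_s: 18.78
position: [481.7, 401.9, 77.0]
tcp_rot: [-2.222, -2.219, 0.012]
wrist_force: [-0.3, -0.4, -0.3]
opening: 0.581
gripper_force: 0.0
opening: 0.226
gripper_force: 58.7
opening: 0.225
gripper_force: 58.9
t 19.4 pos [483.69 402.74 216.01] d [-323.74    5.81   13.66] rows 9 each [-35.97   0.65   1.52] yaw 89.9 az -0.02 q1,q6 [0.6  0.61]
top [(157.6, 199.6, 37), (145.9, 210.1, 19), (259.9, 221.7, 145), (157.7, 234.0, 25), (171.5, 230.7, 91)]
side [(225.3, 346.9, 37), (227.4, 356.2, 13), (197.3, 373.4, 32)]
```

```bash

python3 -m jog '[{"dx":-36,"dy":0.6,"dz":0,"ax":0,"ay":0,"az":0,"gripper":15},{"dx":-36,"dy":0.6,"dz":0,"ax":0,"ay":0,"az":0,"gripper":15},{"dx":-36,"dy":0.6,"dz":0,"ax":0,"ay":0,"az":0,"gripper":15},{"dx":-36,"dy":0.6,"dz":0,"ax":0,"ay":0,"az":0,"gripper":15},{"dx":-36,"dy":0.6,"dz":0,"ax":0,"ay":0,"az":0,"gripper":15}]'|tail -1
python3 -m jog '[{"dx":-36,"dy":0.6,"dz":0,"ax":0,"ay":0,"az":0,"gripper":15},{"dx":-36,"dy":0.6,"dz":0,"ax":0,"ay":0,"az":0,"gripper":15},{"dx":-36,"dy":0.6,"dz":0,"ax":0,"ay":0,"az":0,"gripper":15},{"dx":-36,"dy":0.6,"dz":5,"ax":0,"ay":0,"az":0,"gripper":15},{"dx":0,"dy":0,"dz":8,"ax":0,"ay":0,"az":0,"gripper":15}]'|tail -1
python3 -m jog '[{"dx":0,"dy":0,"dz":0,"ax":0,"ay":0,"az":0,"gripper":15},{"dx":0,"dy":0,"dz":0,"ax":0,"ay":0,"az":0,"gripper":34},{"dx":0,"dy":0,"dz":0,"ax":0,"ay":0,"az":0,"gripper":34},{"dx":0,"dy":0,"dz":0,"ax":0,"ay":0,"az":0,"gripper":34},{"dx":0,"dy":0,"dz":0,"ax":0,"ay":0,"az":0,"gripper":34}]'
python3 - <<'E'
from h import *
plan([568.2,402.1,212],90); look('9')
E
```

```text
gripper_force: 58.9
gripper_force: 58.9
time_s: 20.8
position: [488.8, 80.0, 200.7]
tcp_rot: [2.22, 2.222, 0.001]
wrist_force: [-0.1, 0.1, 0.4]
opening: 0.398
gripper_force: 0.0
t 20.8 pos [488.77  80.01 200.69] d [322.04  79.66 -11.15] rows 9 each [35.78  8.85 -1.24] yaw 90.0 az 0.01 q1,q6 [0.05 0.05]
top [(157.6, 199.8, 42)]
side [(195.8, 373.0, 65)]
```

```bash

python3 -m jog '[{"dx":35.8,"dy":8.85,"dz":-5,"ax":0,"ay":0,"az":0,"gripper":50},{"dx":35.8,"dy":8.85,"dz":-5,"ax":0,"ay":0,"az":0,"gripper":50},{"dx":35.8,"dy":8.85,"dz":0,"ax":0,"ay":0,"az":0,"gripper":50},{"dx":35.8,"dy":8.85,"dz":0,"ax":0,"ay":0,"az":0,"gripper":50},{"dx":35.8,"dy":8.85,"dz":0,"ax":0,"ay":0,"az":0,"gripper":50}]'|tail -1
python3 -m jog '[{"dx":35.8,"dy":8.85,"dz":0,"ax":0,"ay":0,"az":0,"gripper":50},{"dx":35.8,"dy":8.85,"dz":5,"ax":0,"ay":0,"az":0,"gripper":50},{"dx":35.8,"dy":8.85,"dz":5,"ax":0,"ay":0,"az":0,"gripper":50},{"dx":35.8,"dy":8.85,"dz":20,"ax":0,"ay":0,"az":0,"gripper":50},{"dx":0,"dy":0,"dz":30,"ax":0,"ay":0,"az":0,"gripper":50}]'|tail -1
python3 -m jog '[{"dx":0,"dy":0,"dz":35,"ax":0,"ay":0,"az":0,"gripper":50},{"dx":0,"dy":0,"dz":20,"ax":0,"ay":0,"az":0,"gripper":50},{"dx":0,"dy":0,"dz":15,"ax":0,"ay":0,"az":0,"gripper":50},{"dx":0,"dy":0,"dz":0,"ax":0,"ay":0,"az":0,"gripper":50}]'
python3 -m jog '[{"dx":0,"dy":0,"dz":0,"ax":0,"ay":0,"az":0,"gripper":15},{"dx":0,"dy":0,"dz":0,"ax":0,"ay":0,"az":0,"gripper":15},{"dx":0,"dy":0,"dz":0,"ax":0,"ay":0,"az":0,"gripper":15},{"dx":0,"dy":0,"dz":0,"ax":0,"ay":0,"az":0,"gripper":15}]'|tail -2
python3 -m jog '[{"dx":0,"dy":0,"dz":-33,"ax":0,"ay":0,"az":0,"gripper":15},{"dx":0,"dy":0,"dz":-33,"ax":0,"ay":0,"az":0,"gripper":15},{"dx":0,"dy":0,"dz":-33,"ax":0,"ay":0,"az":0,"gripper":15},{"dx":0,"dy":0,"dz":-33,"ax":0,"ay":0,"az":0,"gripper":15}]'|tail -2
python3 - <<'E'
from h import *
plan([489,79,202],90); look('10')
E
```

```text
gripper_force: 0.0
gripper_force: 0.0
time_s: 22.07
position: [566.9, 400.7, 76.1]
tcp_rot: [-2.221, -2.22, 0.009]
wrist_force: [-0.0, -0.3, 0.1]
opening: 0.585
gripper_force: 0.0
opening: 0.223
gripper_force: 58.7
opening: 0.226
gripper_force: 58.8
t 22.7 pos [568.53 400.5  214.8 ] d [-321.63  -79.04   12.56] rows 9 each [-35.74  -8.78   1.4 ] yaw 89.9 az -0.01 q1,q6 [0.53 0.53]
top [(260.4, 222.4, 179)]
side []
```

```bash

python3 -m jog '[{"dx":-35.7,"dy":-8.8,"dz":0,"ax":0,"ay":0,"az":0,"gripper":15},{"dx":-35.7,"dy":-8.8,"dz":0,"ax":0,"ay":0,"az":0,"gripper":15},{"dx":-35.7,"dy":-8.8,"dz":0,"ax":0,"ay":0,"az":0,"gripper":15},{"dx":-35.7,"dy":-8.8,"dz":0,"ax":0,"ay":0,"az":0,"gripper":15},{"dx":-35.7,"dy":-8.8,"dz":0,"ax":0,"ay":0,"az":0,"gripper":15}]'|tail -1
python3 -m jog '[{"dx":-35.7,"dy":-8.8,"dz":0,"ax":0,"ay":0,"az":0,"gripper":15},{"dx":-35.7,"dy":-8.8,"dz":0,"ax":0,"ay":0,"az":0,"gripper":15},{"dx":-35.7,"dy":-8.8,"dz":0,"ax":0,"ay":0,"az":0,"gripper":15},{"dx":-35.7,"dy":-8.6,"dz":5,"ax":0,"ay":0,"az":0,"gripper":15},{"dx":0,"dy":0,"dz":6,"ax":0,"ay":0,"az":0,"gripper":15}]'|tail -1
python3 -m jog '[{"dx":0,"dy":0,"dz":0,"ax":0,"ay":0,"az":0,"gripper":15},{"dx":0,"dy":0,"dz":0,"ax":0,"ay":0,"az":0,"gripper":34},{"dx":0,"dy":0,"dz":0,"ax":0,"ay":0,"az":0,"gripper":34},{"dx":0,"dy":0,"dz":0,"ax":0,"ay":0,"az":0,"gripper":34},{"dx":0,"dy":0,"dz":0,"ax":0,"ay":0,"az":0,"gripper":34}]'
python3 -m jog '[{"dx":0,"dy":0,"dz":-25,"ax":0,"ay":0,"az":0,"gripper":34},{"dx":0,"dy":0,"dz":-30,"ax":0,"ay":0,"az":0,"gripper":85},{"dx":0,"dy":-36,"dz":0,"ax":0,"ay":0,"az":0,"gripper":85},{"dx":-9,"dy":-36,"dz":0,"ax":0,"ay":0,"az":0,"gripper":85},{"dx":-9,"dy":-36,"dz":0,"ax":0,"ay":0,"az":0,"gripper":85}]'|tail -1
python3 -m jog '[{"dx":0,"dy":0,"dz":0,"ax":0,"ay":0,"az":-1.1,"gripper":85},{"dx":0,"dy":0,"dz":0,"ax":0,"ay":0,"az":-1.1,"gripper":85},{"dx":0,"dy":0,"dz":0,"ax":0,"ay":0,"az":-1.1,"gripper":85},{"dx":0,"dy":0,"dz":0,"ax":0,"ay":0,"az":-1.1,"gripper":85},{"dx":0,"dy":0,"dz":0,"ax":0,"ay":0,"az":-1.1,"gripper":85}]'|tail -1
python3 -m jog '[{"dx":0,"dy":0,"dz":0,"ax":0,"ay":0,"az":-1.1,"gripper":85},{"dx":0,"dy":0,"dz":0,"ax":0,"ay":0,"az":-1.1,"gripper":85},{"dx":0,"dy":0,"dz":0,"ax":0,"ay":0,"az":-1.1,"gripper":85},{"dx":0,"dy":0,"dz":0,"ax":0,"ay":0,"az":-1.1,"gripper":85},{"dx":0,"dy":0,"dz":0,"ax":0,"ay":0,"az":-1.1,"gripper":85}]'|tail -1
python3 -m jog '[{"dx":0,"dy":0,"dz":0,"ax":0,"ay":0,"az":-1.1,"gripper":85},{"dx":0,"dy":0,"dz":0,"ax":0,"ay":0,"az":-1.1,"gripper":85},{"dx":0,"dy":0,"dz":0,"ax":0,"ay":0,"az":-1.1,"gripper":85},{"dx":0,"dy":0,"dz":0,"ax":0,"ay":0,"az":-1.1,"gripper":85},{"dx":0,"dy":0,"dz":0,"ax":0,"ay":0,"az":-1.1,"gripper":85}]'|tail -1
python3 - <<'E'
from h import *
plan([380,61.6,240],189.2); look('11'); print(bot.observe()['q'])
a=cv2.imread('pics/side11.png')[100:400,150:430]; b=cv2.imread('pics/top11.png')[180:270,130:300]
cv2.imwrite('pics/v11.png',np.hstack([cv2.resize(a,(373,400)),cv2.resize(b,(420,400),interpolation=cv2.INTER_CUBIC)]))
E
```

```text
gripper_force: 58.8
gripper_force: 58.8
time_s: 24.08
position: [489.5, 80.6, 201.7]
tcp_rot: [2.221, 2.222, 0.001]
wrist_force: [-0.7, -0.3, 0.1]
opening: 0.4
gripper_force: 0.0
gripper_force: 0.0
gripper_force: 0.0
gripper_force: 0.0
gripper_force: 0.0
t 25.8 pos [381.35  62.3  256.65] d [ 1.45 -0.47 16.65] rows 1 each [ 1.45 -0.47 16.65] yaw -170.7 az 0.02 q1,q6 [ 0.01 -1.72]
top [(260.4, 222.4, 179)]
side []
[ 0.01 -0.28  1.8   0.    1.62 -1.71]
```

View pics/v11.png

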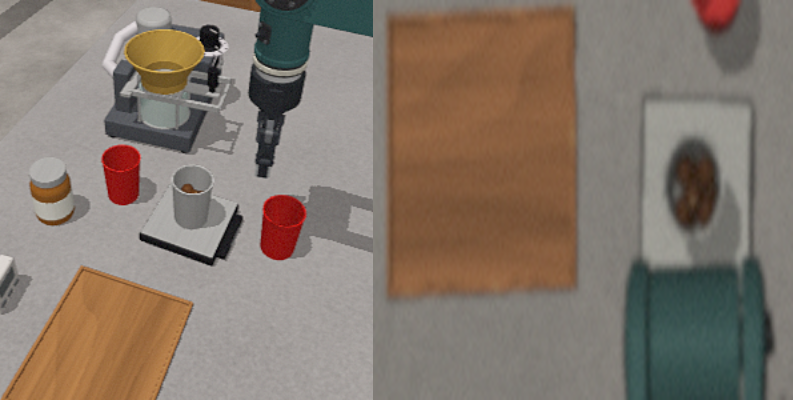

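The picture shows the tray empty, all nuts in the cup standing on the scale, and the gripper clear at the front of it. Now pitch the tool 45° for a side grasp.

```bash

python3 -m jog '[{"dx":0,"dy":0,"dz":0,"ax":0,"ay":0,"az":1.1,"gripper":85},{"dx":0,"dy":0,"dz":0,"ax":0,"ay":-1.1,"az":0,"gripper":85},{"dx":0,"dy":0,"dz":0,"ax":0,"ay":-1.1,"az":0,"gripper":85},{"dx":0,"dy":0,"dz":0,"ax":0,"ay":-1.1,"az":0,"gripper":85},{"dx":0,"dy":0,"dz":0,"ax":0,"ay":-1.1,"az":0,"gripper":85}]'|head -3
python3 -m jog '[{"dx":0,"dy":0,"dz":0,"ax":0,"ay":-1.1,"az":0,"gripper":85},{"dx":0,"dy":0,"dz":0,"ax":0,"ay":-1.1,"az":0,"gripper":85},{"dx":0,"dy":0,"dz":0,"ax":0,"ay":-0.9,"az":0,"gripper":85},{"dx":0,"dy":0,"dz":0,"ax":0,"ay":0,"az":0,"gripper":85}]'
python3 - <<'E'
from h import *
s=bot.observe(); print(R.from_rotvec(s['tcp_rot']).as_matrix(),s['q'])
plan([383,75.3,204]); plan([453.8,77.8,133])
E
```

```text
time_s: 26.27
position: [381.6, 62.1, 257.3]
tcp_rot: [-0.051, 2.674, 0.014]
time_s: 26.6
position: [378.9, 62.1, 253.0]
tcp_rot: [-0.045, 2.358, 0.022]
wrist_force: [-0.6, 0.9, -0.3]
opening: 0.996
gripper_force: 0.0
[[-0.71 -0.04  0.7 ]
 [-0.03  1.    0.03]
 [-0.71  0.   -0.71]] [-0.01 -0.75  2.22  0.05  0.89 -1.63]
t 26.6 pos [378.92  62.06 252.98] d [31.31 12.95 37.99] rows 2 each [15.65  6.48 18.99] yaw -177.9 az None q1,q6 [-0.01 -1.63]
t 26.6 pos [378.92  62.06 252.98] d [ 31.17  12.49 138.29] rows 4 each [ 7.79  3.12 34.57] yaw -177.9 az None q1,q6 [-0.01 -1.63]
```

```bash

python3 -m jog '[{"dx":15.6,"dy":6.3,"dz":19,"ax":0,"ay":0,"az":0,"gripper":85},{"dx":15.6,"dy":6.3,"dz":19,"ax":0,"ay":0,"az":0,"gripper":85},{"dx":0,"dy":0,"dz":0,"ax":0,"ay":0,"az":0,"gripper":85},{"dx":0,"dy":0,"dz":0,"ax":0,"ay":0,"az":0,"gripper":85}]'|head -3
python3 - <<'E'
from h import *
plan([453.8,77.8,133]); print(bot.observe()['q'])
a=bot.get_image('side')[:,:,::-1]; cv2.imwrite('pics/v12.png',cv2.resize(a[180:320,220:440],None,fx=3,fy=3))
E
```

```text
time_s: 26.93
position: [385.2, 74.9, 206.4]
tcp_rot: [-0.048, 2.36, 0.021]
t 26.9 pos [385.2   74.89 206.44] d [  2.91   0.03 100.5 ] rows 3 each [ 0.97  0.01 33.5 ] yaw -177.7 az None q1,q6 [ 0.05 -1.56]
[ 0.05 -0.69  2.29 -0.01  0.77 -1.56]
```

View pics/v12.png

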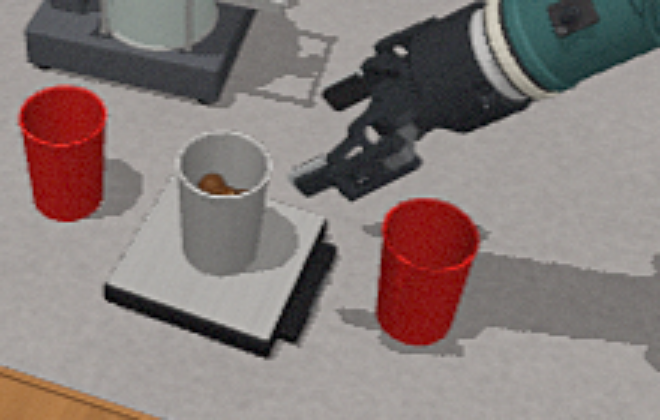

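The gripper stands 45° inclined behind the cup at (370,110)–(330,180), clear of the red cup, aligned with the cup at (222,200). Advance.

```bash

python3 -m jog '[{"dx":1,"dy":0,"dz":30,"ax":0,"ay":0,"az":0,"gripper":85},{"dx":1,"dy":0,"dz":28,"ax":0,"ay":0,"az":0,"gripper":85},{"dx":0,"dy":0,"dz":20,"ax":0,"ay":0,"az":0,"gripper":85},{"dx":0,"dy":0,"dz":14,"ax":0,"ay":0,"az":0,"gripper":85},{"dx":0,"dy":0,"dz":8,"ax":0,"ay":0,"az":0,"gripper":85}]'
python3 -m jog '[{"dx":0,"dy":0,"dz":0,"ax":0,"ay":0,"az":0,"gripper":85},{"dx":0,"dy":0,"dz":0,"ax":0,"ay":0,"az":0,"gripper":60},{"dx":0,"dy":0,"dz":0,"ax":0,"ay":0,"az":0,"gripper":60},{"dx":0,"dy":0,"dz":0,"ax":0,"ay":0,"az":0,"gripper":60},{"dx":0,"dy":0,"dz":0,"ax":0,"ay":0,"az":0,"gripper":60}]'
python3 - <<'E'
from h import *
a=bot.get_image('side')[:,:,::-1]; cv2.imwrite('pics/v13.png',cv2.resize(a[180:320,220:440],None,fx=3,fy=3))
E
```

```text
time_s: 27.4
position: [456.9, 76.9, 136.3]
tcp_rot: [-0.046, 2.355, 0.02]
wrist_force: [-0.3, 0.4, -0.4]
opening: 0.992
gripper_force: 0.0
time_s: 27.82
position: [455.7, 77.2, 137.7]
tcp_rot: [-0.048, 2.351, 0.02]
wrist_force: [1.5, 0.2, 2.9]
opening: 0.788
gripper_force: 66.7
```

View pics/v13.png

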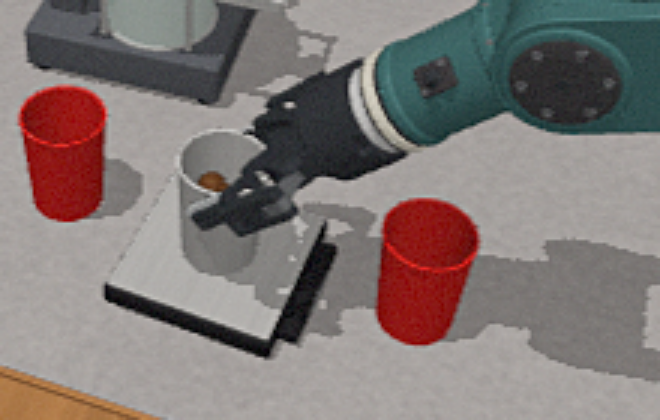

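The cup is gripped between the fingers (pads at about (215,210)), upright on the scale. Lift.

```bash

python3 -m jog '[{"dx":-10,"dy":0,"dz":-10,"ax":0,"ay":0,"az":0,"gripper":60},{"dx":-20,"dy":0,"dz":-20,"ax":0,"ay":0,"az":0,"gripper":60},{"dx":-22,"dy":0,"dz":-22,"ax":0,"ay":0,"az":0,"gripper":60},{"dx":-22,"dy":0,"dz":-22,"ax":0,"ay":0,"az":0,"gripper":60},{"dx":-22,"dy":0,"dz":-22,"ax":0,"ay":0,"az":0,"gripper":60}]'
python3 -m jog '[{"dx":-22,"dy":0,"dz":-22,"ax":0,"ay":0,"az":0,"gripper":60},{"dx":-18,"dy":0,"dz":-18,"ax":0,"ay":0,"az":0,"gripper":60},{"dx":-10,"dy":0,"dz":-10,"ax":0,"ay":0,"az":0,"gripper":60},{"dx":0,"dy":0,"dz":0,"ax":0,"ay":0,"az":0,"gripper":60}]'
python3 - <<'E'
from h import *
s=bot.observe(); print(s['q']); M=R.from_rotvec(s['tcp_rot']).as_matrix(); print(s['position']+54*M[:,2])
plan([600-30,-139,s['position'][2]])
E
```

```text
time_s: 28.28
position: [453.0, 77.2, 270.2]
tcp_rot: [-0.048, 2.361, 0.02]
wrist_force: [1.1, 0.1, -2.8]
opening: 0.784
gripper_force: 68.3
time_s: 28.62
position: [454.9, 77.3, 346.2]
tcp_rot: [-0.047, 2.349, 0.02]
wrist_force: [0.3, -0.6, -1.6]
opening: 0.784
gripper_force: 68.1
[ 0.05 -0.54  1.94 -0.01  0.95 -1.56]
[493.32  78.88 308.22]
t 28.6 pos [454.93  77.32 346.16] d [ -74.69 -220.8    75.53] rows 7 each [-10.67 -31.54  10.79] yaw -177.7 az None q1,q6 [ 0.05 -1.56]
```

```bash

python3 -m jog '[{"dx":-6,"dy":-14,"dz":6,"ax":0,"ay":0,"az":0,"gripper":60},{"dx":-12.6,"dy":-27.7,"dz":12.5,"ax":0,"ay":0,"az":0,"gripper":60},{"dx":-12.6,"dy":-27.7,"dz":12.5,"ax":0,"ay":0,"az":0,"gripper":60},{"dx":-12.6,"dy":-27.7,"dz":12.5,"ax":0,"ay":0,"az":0,"gripper":60},{"dx":-12.6,"dy":-27.7,"dz":12.5,"ax":0,"ay":0,"az":0,"gripper":60}]'|tail -2
python3 -m jog '[{"dx":-12.6,"dy":-27.7,"dz":12.5,"ax":0,"ay":0,"az":0,"gripper":60},{"dx":-12.6,"dy":-27.7,"dz":12.5,"ax":0,"ay":0,"az":0,"gripper":60},{"dx":-12.6,"dy":-27.7,"dz":12.5,"ax":0,"ay":0,"az":0,"gripper":60},{"dx":-6,"dy":-13,"dz":6,"ax":0,"ay":0,"az":0,"gripper":60},{"dx":0,"dy":0,"dz":0,"ax":0.5,"ay":0,"az":0.5,"gripper":60}]'|tail -2
python3 -m jog '[{"dx":0,"dy":0,"dz":0,"ax":0.75,"ay":0,"az":0.75,"gripper":60},{"dx":0,"dy":0,"dz":0,"ax":0.75,"ay":0,"az":0.75,"gripper":60},{"dx":0,"dy":0,"dz":0,"ax":0.36,"ay":0,"az":0.36,"gripper":60},{"dx":0,"dy":0,"dz":0,"ax":0,"ay":0,"az":0,"gripper":60},{"dx":0,"dy":0,"dz":0,"ax":0,"ay":0,"az":0,"gripper":60}]'
python3 - <<'E'
from h import *
s=bot.observe(); print(s['q']); M=R.from_rotvec(s['tcp_rot']).as_matrix(); print(M,s['position']+54*M[:,2])
plan([606.7,-137.9,322])
E
```

```text
opening: 0.781
gripper_force: 68.3
opening: 0.789
gripper_force: 68.7
time_s: 29.87
position: [603.9, -136.8, 338.6]
tcp_rot: [0.343, 2.343, -0.141]
wrist_force: [0.0, 0.1, -3.7]
opening: 0.788
gripper_force: 68.7
[-0.32 -0.14  1.67  0.03  0.84 -1.62]
[[-0.68  0.29  0.67]
 [ 0.2   0.96 -0.2 ]
 [-0.7  -0.   -0.71]] [ 640.17 -147.68  300.12]
t 29.9 pos [ 603.86 -136.82  338.58] d [ 9.48 -0.22 13.94] rows 1 each [ 9.48 -0.22 13.94] yaw 163.4 az None q1,q6 [-0.32 -1.62]
```

```bash

python3 -m jog '[{"dx":0,"dy":0,"dz":0,"ax":0,"ay":-1,"az":0,"gripper":60},{"dx":0,"dy":0,"dz":0,"ax":0,"ay":-1.1,"az":0,"gripper":60},{"dx":0,"dy":0,"dz":0,"ax":0,"ay":-1.1,"az":0,"gripper":60},{"dx":0,"dy":0,"dz":0,"ax":0,"ay":-1,"az":0,"gripper":60},{"dx":0,"dy":0,"dz":0,"ax":0,"ay":0,"az":0.7,"gripper":60}]'|tail -2
python3 -m jog '[{"dx":0,"dy":0,"dz":0,"ax":0,"ay":0,"az":1.1,"gripper":60},{"dx":0,"dy":0,"dz":0,"ax":0,"ay":0,"az":1.1,"gripper":60},{"dx":0,"dy":0,"dz":0,"ax":0,"ay":0,"az":1.1,"gripper":60},{"dx":0,"dy":0,"dz":0,"ax":0,"ay":0,"az":1.1,"gripper":60},{"dx":0,"dy":0,"dz":0,"ax":0,"ay":0,"az":1.1,"gripper":60}]'|tail -2
python3 -m jog '[{"dx":0,"dy":0,"dz":0,"ax":0,"ay":0,"az":1.1,"gripper":60},{"dx":0,"dy":0,"dz":0,"ax":0,"ay":0,"az":1.1,"gripper":60},{"dx":0,"dy":0,"dz":0,"ax":0,"ay":0,"az":1.1,"gripper":60},{"dx":0,"dy":0,"dz":0,"ax":0,"ay":0,"az":1.1,"gripper":60},{"dx":0,"dy":0,"dz":0,"ax":0,"ay":0,"az":1.1,"gripper":60}]'|tail -2
python3 - <<'E'
from h import *
s=bot.observe(); print(s['q']); M=R.from_rotvec(s['tcp_rot']).as_matrix(); gp=s['position']+54*M[:,2]; print(M,s['position'],gp)
print(M.T@(np.array([653,-153,282])-gp))
a=bot.get_image('side')[:,:,::-1]; cv2.imwrite('pics/v14.png',cv2.resize(a[60:220,200:400],None,fx=3,fy=3))
E
```

```text
opening: 0.784
gripper_force: 68.8
opening: 0.782
gripper_force: 68.7
opening: 0.786
gripper_force: 68.7
[-0.33 -0.23  1.93  0.15  0.23 -0.5 ]
[[ 0.16  0.41  0.9 ]
 [ 0.94  0.23 -0.27]
 [-0.31  0.88 -0.34]] [ 603.88 -138.35  339.71] [ 652.4  -153.04  321.13]
[ 12.41 -34.37  13.99]
```

View pics/v14.png

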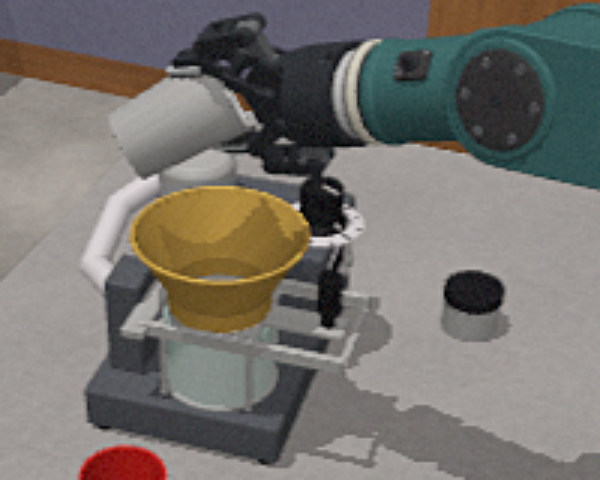

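The picture shows the cup held tilted ~70° rolled above the hopper (cup at (180,120), hopper mouth (220,235)), nuts visible at its mouth, none spilled. Joint 5 is near its limit, so I'll finish the roll with joint 4 (a cone about the forearm) after lowering a little.

```bash

python3 -m jog '[{"dx":6,"dy":-16,"dz":6,"ax":0.4,"ay":0.14,"az":0,"gripper":60},{"dx":6,"dy":-17,"dz":7,"ax":0.4,"ay":0.14,"az":0,"gripper":60},{"dx":0,"dy":0,"dz":0,"ax":0,"ay":0,"az":0,"gripper":60},{"dx":0,"dy":0,"dz":0,"ax":0,"ay":0,"az":0,"gripper":60}]'
python3 - <<'E'
from h import *
s=bot.observe(); q=s['q'];print(q); M=R.from_rotvec(s['tcp_rot']).as_matrix(); gp=s['position']+54*M[:,2]; print(M,s['position'],gp)
a=q[1]+q[2]; f=np.array([np.sin(a)*np.cos(q[0]),np.sin(a)*np.sin(q[0]),np.cos(a)]); n=M.T@f; print('n',n,'angle',np.arccos(n[2]),q[4])
for k in (0,10,20,25,30):
    Mk=M@R.from_rotvec(np.radians(6*k)*n).as_matrix(); u0=R.from_rotvec([0,0,0])
    print(k,'t',Mk[:,2],'gp',s['position']+54*Mk[:,2])
E
```

```text
time_s: 31.5
position: [603.5, -137.5, 300.5]
tcp_rot: [1.42, 1.497, 0.585]
wrist_force: [1.1, 0.0, -2.7]
opening: 0.783
gripper_force: 68.7
[-0.33 -0.2   1.94  0.11  0.27 -0.47]
[[ 0.13  0.48  0.86]
 [ 0.94  0.21 -0.26]
 [-0.31  0.85 -0.43]] [ 603.48 -137.46  300.46] [ 650.18 -151.61  277.33]
n [-0.12  0.24  0.96] angle 0.27303002914071217 0.27303002914071134
0 t [ 0.86 -0.26 -0.43] gp [ 650.18 -151.61  277.33]
10 t [ 0.96 -0.07 -0.27] gp [ 655.35 -141.01  285.87]
20 t [ 0.99 -0.11 -0.01] gp [ 657.16 -143.37  300.12]
25 t [ 0.97 -0.22  0.08] gp [ 656.01 -149.21  304.74]
30 t [ 0.93 -0.35  0.1 ] gp [ 653.79 -156.33  305.84]
```

```bash

python3 -m jog '[{"dx":0,"dy":0,"dz":0,"ax":-0.13,"ay":0.26,"az":1.06,"gripper":60},{"dx":0,"dy":0,"dz":0,"ax":-0.13,"ay":0.26,"az":1.06,"gripper":60},{"dx":0,"dy":0,"dz":0,"ax":-0.13,"ay":0.26,"az":1.06,"gripper":60},{"dx":0,"dy":0,"dz":0,"ax":-0.13,"ay":0.26,"az":1.06,"gripper":60},{"dx":0,"dy":0,"dz":0,"ax":-0.13,"ay":0.26,"az":1.06,"gripper":60}]'|tail -2
python3 - <<'E'
from h import *
s=bot.observe(); q=s['q'];print(q); M=R.from_rotvec(s['tcp_rot']).as_matrix(); gp=s['position']+54*M[:,2]; print(M,s['position'],gp)
a=q[1]+q[2]; f=np.array([np.sin(a)*np.cos(q[0]),np.sin(a)*np.sin(q[0]),np.cos(a)]); n=M.T@f; print('n',n,'down',-M[2])
E
```

```text
opening: 0.787
gripper_force: 68.6
[-0.42 -0.2   1.97  0.95  0.32 -0.75]
[[ 0.24  0.31  0.92]
 [ 0.94 -0.32 -0.14]
 [ 0.25  0.9  -0.36]] [ 604.33 -138.03  305.38] [ 654.13 -145.34  285.81]
n [-0.21  0.23  0.95] down [-0.25 -0.9   0.36]
```

```bash

python3 -m jog '[{"dx":-1,"dy":-3,"dz":1,"ax":-0.2,"ay":0.25,"az":1.04,"gripper":60},{"dx":-1,"dy":-3,"dz":1,"ax":-0.2,"ay":0.25,"az":1.04,"gripper":60},{"dx":-1,"dy":-2,"dz":0,"ax":-0.2,"ay":0.25,"az":1.04,"gripper":60},{"dx":-1,"dy":-2,"dz":0,"ax":-0.2,"ay":0.25,"az":1.04,"gripper":60},{"dx":-1,"dy":-2,"dz":0,"ax":-0.2,"ay":0.25,"az":1.04,"gripper":60}]'|tail -2
python3 - <<'E'
from h import *
s=bot.observe(); q=s['q'];print(q); M=R.from_rotvec(s['tcp_rot']).as_matrix(); gp=s['position']+54*M[:,2]; print(M,s['position'],gp)
a=q[1]+q[2]; f=np.array([np.sin(a)*np.cos(q[0]),np.sin(a)*np.sin(q[0]),np.cos(a)]); n=M.T@f; print('n',n,'down',-M[2])
E
```

```text
opening: 0.782
gripper_force: 68.7
[-0.46 -0.17  2.05  1.78  0.37 -1.04]
[[ 0.22  0.08  0.97]
 [ 0.65 -0.75 -0.09]
 [ 0.72  0.66 -0.22]] [ 601.94 -137.65  291.72] [ 654.46 -142.45  280.11]
n [-0.31  0.18  0.93] down [-0.72 -0.66  0.22]
```

```bash

python3 -m jog '[{"dx":0,"dy":0,"dz":0,"ax":-0.3,"ay":0.2,"az":1.02,"gripper":60},{"dx":0,"dy":0,"dz":0,"ax":-0.3,"ay":0.2,"az":1.02,"gripper":60},{"dx":0,"dy":0,"dz":0,"ax":-0.3,"ay":0.2,"az":1.02,"gripper":60},{"dx":0,"dy":0,"dz":0,"ax":-0.3,"ay":0.2,"az":1.02,"gripper":60},{"dx":0,"dy":0,"dz":0,"ax":-0.3,"ay":0.2,"az":1.02,"gripper":60}]'|tail -2
python3 - <<'E'
from h import *
s=bot.observe(); q=s['q'];print(q); M=R.from_rotvec(s['tcp_rot']).as_matrix(); gp=s['position']+54*M[:,2]; print(M,s['position'],gp)
a=q[1]+q[2]; f=np.array([np.sin(a)*np.cos(q[0]),np.sin(a)*np.sin(q[0]),np.cos(a)]); n=M.T@f; print('n',n,'down',-M[2],'u',M@[-.707,0,-.707])
a=bot.get_image('side')[:,:,::-1]; cv2.imwrite('pics/v15.png',cv2.resize(a[60:220,200:400],None,fx=3,fy=3))
E
```

```text
opening: 0.784
gripper_force: 68.8
[-0.41 -0.12  2.11  2.56  0.42 -1.25]
[[ 0.09 -0.17  0.98]
 [ 0.2  -0.96 -0.18]
 [ 0.98  0.21 -0.06]] [ 602.   -137.42  291.23] [ 655.02 -147.21  288.17]
n [-0.38  0.13  0.91] down [-0.98 -0.21  0.06] u [-0.76 -0.01 -0.65]
```

View pics/v15.png

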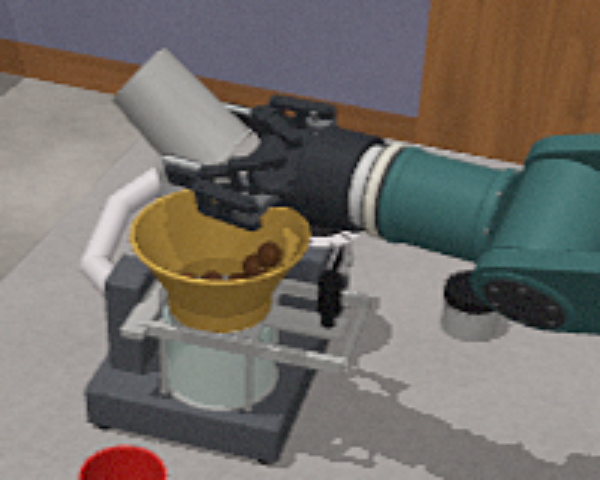

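Nuts are rolling into the hopper (seen at (205–270, 255–280)), the cup tilted ~130° above it, none outside. Brief shake, then reverse the path.

```bash

python3 -m jog '[{"dx":0,"dy":0,"dz":0,"ax":-0.3,"ay":0.2,"az":1.02,"gripper":60},{"dx":0,"dy":0,"dz":0,"ax":-0.3,"ay":0.2,"az":1.02,"gripper":60},{"dx":0,"dy":0,"dz":0,"ax":0,"ay":0,"az":0,"gripper":60},{"dx":0,"dy":0,"dz":0,"ax":0,"ay":0,"az":0,"gripper":60},{"dx":0,"dy":0,"dz":0,"ax":0.3,"ay":-0.2,"az":-1.02,"gripper":60}]'|tail -2
python3 -m jog '[{"dx":0,"dy":0,"dz":0,"ax":-0.3,"ay":0.2,"az":1.02,"gripper":60},{"dx":0,"dy":0,"dz":0,"ax":0,"ay":0,"az":0,"gripper":60},{"dx":0,"dy":0,"dz":0,"ax":0,"ay":0,"az":0,"gripper":60},{"dx":0,"dy":0,"dz":0,"ax":0.3,"ay":-0.2,"az":-1.02,"gripper":60},{"dx":0,"dy":0,"dz":0,"ax":0.3,"ay":-0.2,"az":-1.02,"gripper":60}]'|tail -2
python3 -m jog '[{"dx":0,"dy":0,"dz":0,"ax":0.3,"ay":-0.2,"az":-1.02,"gripper":60},{"dx":0,"dy":0,"dz":0,"ax":0.3,"ay":-0.2,"az":-1.02,"gripper":60},{"dx":0,"dy":0,"dz":0,"ax":0.3,"ay":-0.2,"az":-1.02,"gripper":60},{"dx":0,"dy":0,"dz":0,"ax":0.3,"ay":-0.2,"az":-1.02,"gripper":60},{"dx":0,"dy":0,"dz":0,"ax":0.3,"ay":-0.2,"az":-1.02,"gripper":60}]'|tail -2
python3 -m jog '[{"dx":1,"dy":2,"dz":0,"ax":0.2,"ay":-0.25,"az":-1.04,"gripper":60},{"dx":1,"dy":2,"dz":0,"ax":0.2,"ay":-0.25,"az":-1.04,"gripper":60},{"dx":1,"dy":2,"dz":0,"ax":0.2,"ay":-0.25,"az":-1.04,"gripper":60},{"dx":1,"dy":3,"dz":-1,"ax":0.2,"ay":-0.25,"az":-1.04,"gripper":60},{"dx":1,"dy":3,"dz":-1,"ax":0.2,"ay":-0.25,"az":-1.04,"gripper":60}]'|tail -2
python3 -m jog '[{"dx":0,"dy":0,"dz":0,"ax":0.13,"ay":-0.26,"az":-1.06,"gripper":60},{"dx":0,"dy":0,"dz":0,"ax":0.13,"ay":-0.26,"az":-1.06,"gripper":60},{"dx":0,"dy":0,"dz":0,"ax":0.13,"ay":-0.26,"az":-1.06,"gripper":60},{"dx":0,"dy":0,"dz":0,"ax":0.13,"ay":-0.26,"az":-1.06,"gripper":60},{"dx":0,"dy":0,"dz":0,"ax":0.13,"ay":-0.26,"az":-1.06,"gripper":60}]'|tail -2
python3 -m jog '[{"dx":-6,"dy":17,"dz":-7,"ax":-0.4,"ay":-0.14,"az":0,"gripper":60},{"dx":-6,"dy":16,"dz":-6,"ax":-0.4,"ay":-0.14,"az":0,"gripper":60},{"dx":0,"dy":0,"dz":0,"ax":0,"ay":0,"az":-1,"gripper":60},{"dx":0,"dy":0,"dz":0,"ax":0,"ay":0,"az":-1,"gripper":60}]'|tail -2
python3 - <<'E'
from h import *
s=bot.observe(); q=s['q'];print(s['time_s'],q); M=R.from_rotvec(s['tcp_rot']).as_matrix(); gp=s['position']+54*M[:,2]; print(M,s['position'],gp)
print('u',M@[-.707,0,-.707])
E
```

```text
opening: 0.783
gripper_force: 68.8
opening: 0.784
gripper_force: 68.7
opening: 0.782
gripper_force: 68.7
opening: 0.79
gripper_force: 68.6
opening: 0.787
gripper_force: 68.7
opening: 0.787
gripper_force: 68.7
35.2167 [-0.33 -0.23  1.92  0.17  0.23 -0.74]
[[ 0.08  0.43  0.9 ]
 [ 0.86  0.42 -0.27]
 [-0.5   0.8  -0.34]] [ 605.75 -139.99  345.41] [ 654.46 -154.7   327.32]
u [-0.69 -0.42  0.59]
```

```bash

python3 -m jog '[{"dx":0,"dy":0,"dz":0,"ax":0,"ay":0,"az":-1,"gripper":60},{"dx":0,"dy":0,"dz":0,"ax":0,"ay":0,"az":-1.1,"gripper":60},{"dx":0,"dy":0,"dz":0,"ax":0,"ay":0,"az":-1.1,"gripper":60},{"dx":0,"dy":0,"dz":0,"ax":0,"ay":0,"az":-1.1,"gripper":60},{"dx":0,"dy":0,"dz":0,"ax":0,"ay":0,"az":-1.1,"gripper":60}]'|tail -2
python3 -m jog '[{"dx":0,"dy":0,"dz":0,"ax":0,"ay":0,"az":-1.1,"gripper":60},{"dx":0,"dy":0,"dz":0,"ax":0,"ay":0,"az":-1.1,"gripper":60},{"dx":0,"dy":0,"dz":0,"ax":0,"ay":0,"az":-1.1,"gripper":60},{"dx":0,"dy":0,"dz":0,"ax":0,"ay":0,"az":-1.1,"gripper":60},{"dx":0,"dy":0,"dz":0,"ax":0,"ay":1,"az":0,"gripper":60}]'|tail -2
python3 -m jog '[{"dx":0,"dy":0,"dz":0,"ax":0,"ay":1.1,"az":0,"gripper":60},{"dx":0,"dy":0,"dz":0,"ax":0,"ay":1.1,"az":0,"gripper":60},{"dx":0,"dy":0,"dz":0,"ax":0,"ay":1,"az":0,"gripper":60},{"dx":0,"dy":0,"dz":0,"ax":0,"ay":0,"az":0,"gripper":60}]'|tail -2
python3 - <<'E'
from h import *
s=bot.observe(); q=s['q'];print(s['time_s'],q); M=R.from_rotvec(s['tcp_rot']).as_matrix(); gp=s['position']+54*M[:,2]; print(M,s['position'],gp)
print('u',M@[-.707,0,-.707]); plan([456,77.4,346])
# rotation (tool frame, units) from here to grasp attitude
G=R.from_rotvec([-0.048,2.351,0.02]); print('rot units',(R.from_matrix(M).inv()*G).as_rotvec()*180/np.pi/6)
E
```

```text
opening: 0.782
gripper_force: 68.8
opening: 0.788
gripper_force: 68.9
opening: 0.787
gripper_force: 68.7
36.3833 [-0.33 -0.14  1.66  0.03  0.84 -1.62]
[[-0.68  0.29  0.68]
 [ 0.2   0.96 -0.21]
 [-0.71 -0.01 -0.7 ]] [ 607.53 -140.23  347.55] [ 644.23 -151.46  309.57]
u [-0.    0.01  1.  ]
t 36.4 pos [ 607.53 -140.23  347.55] d [ 146.05  165.34 -147.15] rows 7 each [ 20.86  23.62 -21.02] yaw 163.9 az None q1,q6 [-0.33 -1.62]
rot units [-2.29 -0.01 -2.17]
```

```bash

python3 -m jog '[{"dx":0,"dy":0,"dz":0,"ax":-0.76,"ay":0,"az":-0.72,"gripper":60},{"dx":0,"dy":0,"dz":0,"ax":-0.76,"ay":0,"az":-0.72,"gripper":60},{"dx":0,"dy":0,"dz":0,"ax":-0.76,"ay":0,"az":-0.72,"gripper":60},{"dx":0,"dy":0,"dz":0,"ax":0,"ay":0,"az":0,"gripper":60},{"dx":6,"dy":13,"dz":-6,"ax":0,"ay":0,"az":0,"gripper":60}]'|tail -1
python3 -m jog '[{"dx":12.6,"dy":28,"dz":-12.5,"ax":0,"ay":0,"az":0,"gripper":60},{"dx":12.6,"dy":28,"dz":-12.5,"ax":0,"ay":0,"az":0,"gripper":60},{"dx":12.6,"dy":28,"dz":-12.5,"ax":0,"ay":0,"az":0,"gripper":60},{"dx":12.6,"dy":28,"dz":-12.5,"ax":0,"ay":0,"az":0,"gripper":60},{"dx":12.6,"dy":28,"dz":-12.5,"ax":0,"ay":0,"az":0,"gripper":60}]'|tail -1
python3 -m jog '[{"dx":12.6,"dy":28,"dz":-12.5,"ax":0,"ay":0,"az":0,"gripper":60},{"dx":12.6,"dy":28,"dz":-12.5,"ax":0,"ay":0,"az":0,"gripper":60},{"dx":6,"dy":13,"dz":-6,"ax":0,"ay":0,"az":0,"gripper":60},{"dx":0,"dy":0,"dz":0,"ax":0,"ay":0,"az":0,"gripper":60},{"dx":0,"dy":0,"dz":0,"ax":0,"ay":0,"az":0,"gripper":60}]'|tail -1
python3 - <<'E'
from h import *
s=bot.observe(); M=R.from_rotvec(s['tcp_rot']).as_matrix(); print(M)
G=R.from_rotvec([-0.048,2.351,0.02]); print('rot units',(R.from_matrix(M).inv()*G).as_rotvec()*180/np.pi/6)
plan([456,77.3,138.5])
im=bot.get_image('top'); cv2.imwrite('pics/top16.png',im[...,::-1])
a=bot.get_image('side')[:,:,::-1]; cv2.imwrite('pics/side16.png',a)
cv2.imwrite('pics/v16.png',np.hstack([cv2.resize(a[100:310,180:400],(400,382)),cv2.resize(im[125:215,300:390,::-1],(382,382),interpolation=cv2.INTER_CUBIC)]))
E
```

```text
gripper_force: 68.8
gripper_force: 68.8
gripper_force: 68.8
[[-0.71 -0.02  0.71]
 [-0.01  1.    0.02]
 [-0.71  0.   -0.71]]
rot units [-0.13 -0.06 -0.14]
t 37.6 pos [459.52  80.52 342.15] d [146.38  -3.31 141.63] rows 6 each [24.4  -0.55 23.61] yaw -178.8 az None q1,q6 [ 0.07 -1.51]
```

View pics/v16.png

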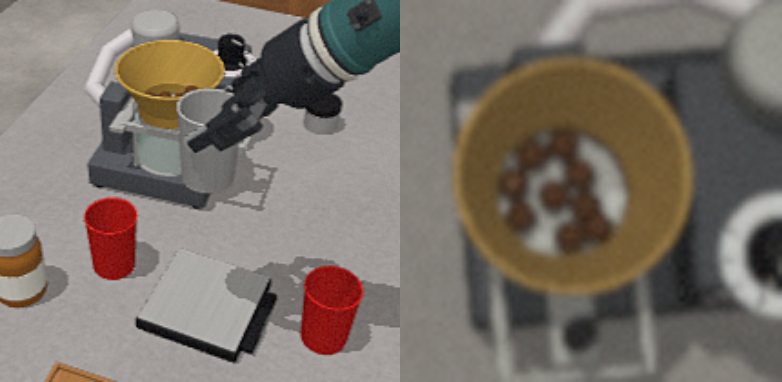

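Top view: nine nuts on the shut gate in the hopper throat (around (515–600,143–237)); side view: empty cup held, scale free at (205,300). Set the cup down.

```bash

python3 -m jog '[{"dx":14,"dy":-1,"dz":13,"ax":0,"ay":0,"az":0,"gripper":60},{"dx":26,"dy":-1,"dz":25,"ax":0,"ay":0,"az":0,"gripper":60},{"dx":26,"dy":-1,"dz":25,"ax":0,"ay":0,"az":0,"gripper":60},{"dx":26,"dy":0,"dz":25,"ax":0,"ay":0,"az":0,"gripper":60},{"dx":22,"dy":0,"dz":22,"ax":0,"ay":0,"az":0,"gripper":60}]'|tail -1
python3 -m jog '[{"dx":14,"dy":0,"dz":14,"ax":0,"ay":0,"az":0,"gripper":60},{"dx":8,"dy":0,"dz":8,"ax":0,"ay":0,"az":0,"gripper":60},{"dx":0,"dy":0,"dz":0,"ax":0,"ay":0,"az":0,"gripper":60},{"dx":0,"dy":0,"dz":0,"ax":0,"ay":0,"az":0,"gripper":60}]'
python3 - <<'E'
from h import *
plan([456,77.3,138.5])
E
```

```text
gripper_force: 68.9
time_s: 38.48
position: [456.5, 75.3, 151.4]
tcp_rot: [-0.02, 2.362, 0.008]
wrist_force: [0.7, 0.4, -1.9]
opening: 0.787
gripper_force: 68.9
t 38.5 pos [456.54  75.27 151.38] d [9.42 2.04 8.81] rows 1 each [9.42 2.04 8.81] yaw -179.0 az None q1,q6 [ 0.06 -1.49]
```

```bash

python3 -m jog '[{"dx":6,"dy":0,"dz":5.5,"ax":0,"ay":0,"az":0,"gripper":60},{"dx":2,"dy":0,"dz":2,"ax":0,"ay":0,"az":0,"gripper":60},{"dx":0,"dy":0,"dz":0,"ax":0,"ay":0,"az":0,"gripper":60},{"dx":0,"dy":0,"dz":0,"ax":0,"ay":0,"az":0,"gripper":60}]'
python3 -m jog '[{"dx":0.7,"dy":0,"dz":0.7,"ax":0,"ay":0,"az":0,"gripper":60},{"dx":0.7,"dy":0,"dz":0.7,"ax":0,"ay":0,"az":0,"gripper":60},{"dx":0,"dy":0,"dz":0,"ax":0,"ay":0,"az":0,"gripper":60},{"dx":0,"dy":0,"dz":0,"ax":0,"ay":0,"az":0,"gripper":60}]'
```

```text
time_s: 38.82
position: [456.1, 76.3, 141.7]
tcp_rot: [-0.023, 2.36, 0.009]
wrist_force: [-0.1, 0.3, -1.6]
opening: 0.783
gripper_force: 68.8
time_s: 39.15
position: [455.9, 76.4, 139.3]
tcp_rot: [-0.024, 2.361, 0.009]
wrist_force: [0.4, -0.3, -2.6]
opening: 0.78
gripper_force: 68.8
```

```bash

python3 -m jog '[{"dx":0.8,"dy":0,"dz":0.8,"ax":0,"ay":0,"az":0,"gripper":60},{"dx":0,"dy":0,"dz":0,"ax":0,"ay":0,"az":0,"gripper":60},{"dx":0,"dy":0,"dz":0,"ax":0,"ay":0,"az":0,"gripper":60}]'
python3 -m jog '[{"dx":0,"dy":0,"dz":0,"ax":0,"ay":0,"az":0,"gripper":85},{"dx":0,"dy":0,"dz":0,"ax":0,"ay":0,"az":0,"gripper":85},{"dx":0,"dy":0,"dz":0,"ax":0,"ay":0,"az":0,"gripper":85},{"dx":0,"dy":0,"dz":0,"ax":0,"ay":0,"az":0,"gripper":85}]'|tail -2
python3 -m jog '[{"dx":0,"dy":0,"dz":-12,"ax":0,"ay":0,"az":0,"gripper":85},{"dx":0,"dy":0,"dz":-25,"ax":0,"ay":0,"az":0,"gripper":85},{"dx":0,"dy":0,"dz":-30,"ax":0,"ay":0,"az":0,"gripper":85},{"dx":0,"dy":0,"dz":-30,"ax":0,"ay":0,"az":0,"gripper":85}]'|tail -2
python3 - <<'E'
from h import *
s=bot.observe();print(s['time_s'],s['q'],s['position'])
im=bot.get_image('top'); a=bot.get_image('side')[:,:,::-1]; cv2.imwrite('pics/side17.png',a)
cv2.imwrite('pics/v17.png',np.hstack([cv2.resize(a[180:320,220:440],(500,318)),cv2.resize(im[190:260,220:290,::-1],(300,318),interpolation=cv2.INTER_CUBIC)]))
plan([400,0,300])
E
```

```text
time_s: 39.4
position: [455.9, 76.4, 138.2]
tcp_rot: [-0.024, 2.361, 0.009]
wrist_force: [0.0, -0.3, -1.8]
opening: 0.784
gripper_force: 68.9
opening: 0.997
gripper_force: 0.0
opening: 0.996
gripper_force: 0.0
40.0667 [ 0.07 -0.68  2.28 -0.05  0.77 -1.5 ] [386.66  74.9  207.15]
t 40.2 pos [387.93  75.25 213.32] d [-69.19 -75.46 -53.3 ] rows 3 each [-23.06 -25.15 -17.77] yaw -178.9 az None q1,q6 [ 0.07 -1.5 ]
```

View pics/v17.png

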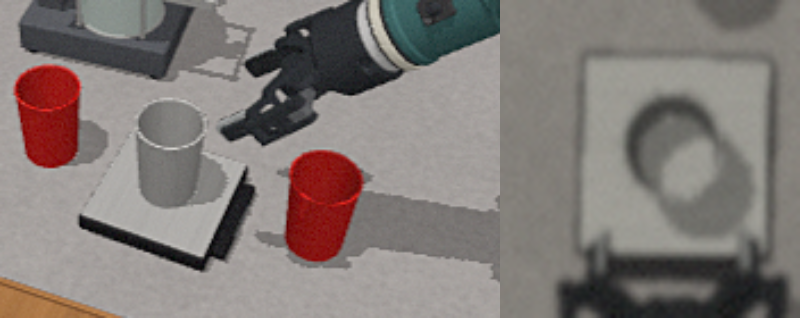

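The cup stands upright and empty on the scale (side crop (170,150)), gripper clear behind it. Now straighten the tool and go to the gate knob.

```bash

python3 -m jog '[{"dx":-23,"dy":-25,"dz":-18,"ax":0,"ay":0,"az":0,"gripper":50},{"dx":-23,"dy":-25,"dz":-18,"ax":0,"ay":0,"az":0,"gripper":50},{"dx":-23,"dy":-25,"dz":-18,"ax":0,"ay":0,"az":0,"gripper":50},{"dx":0,"dy":0,"dz":0,"ax":0,"ay":1,"az":0,"gripper":50},{"dx":0,"dy":0,"dz":0,"ax":0,"ay":1.1,"az":0,"gripper":50}]'|tail -1
python3 -m jog '[{"dx":0,"dy":0,"dz":0,"ax":0,"ay":1.1,"az":0,"gripper":50},{"dx":0,"dy":0,"dz":0,"ax":0,"ay":1.1,"az":0,"gripper":50},{"dx":0,"dy":0,"dz":0,"ax":0,"ay":1.1,"az":0,"gripper":50},{"dx":0,"dy":0,"dz":0,"ax":0,"ay":1.1,"az":0,"gripper":50},{"dx":0,"dy":0,"dz":0,"ax":0,"ay":1,"az":0,"gripper":50}]'|tail -1
python3 -m jog '[{"dx":0,"dy":0,"dz":0,"ax":0,"ay":0,"az":0,"gripper":50}]'|tail -1
python3 - <<'E'
from h import *
s=bot.observe();M=R.from_rotvec(s['tcp_rot']).as_matrix();print(M,s['q'])
G=np.array([[-np.cos(a:=np.radians(3.5)),-np.sin(a),0],[-np.sin(a),np.cos(a),0],[0,0,-1]]).T
x=np.array([-np.cos(a),-np.sin(a),0]);z=np.array([0,0,-1.]);G=np.c_[x,np.cross(z,x),z]
print('units',(R.from_matrix(M).inv()*R.from_matrix(G)).as_rotvec()*180/np.pi/6)
plan([537,-153,300],183.5)
E
```

```text
gripper_force: 0.0
gripper_force: 0.0
gripper_force: 0.0
[[-1.   -0.02 -0.01]
 [-0.02  1.   -0.  ]
 [ 0.01  0.   -1.  ]] [-0.14 -0.24  1.7  -0.    1.69 -1.73]
units [ 0.   -0.1  -0.39]
t 41.1 pos [402.6    0.01 291.84] d [-131.2  -155.69   -9.63] rows 6 each [-21.87 -25.95  -1.61] yaw -178.8 az -0.39 q1,q6 [-0.14 -1.73]
```

```bash

python3 -m jog '[{"dx":-26,"dy":-31,"dz":0,"ax":0,"ay":-0.1,"az":0,"gripper":50},{"dx":-26,"dy":-31,"dz":0,"ax":0,"ay":0,"az":0,"gripper":50},{"dx":-26,"dy":-31,"dz":0,"ax":0,"ay":0,"az":0,"gripper":50},{"dx":-26,"dy":-31,"dz":0,"ax":0,"ay":0,"az":0,"gripper":50},{"dx":-26,"dy":-31,"dz":0,"ax":0,"ay":0,"az":0,"gripper":50}]'|tail -1
python3 -m jog '[{"dx":0,"dy":0,"dz":0,"ax":0,"ay":0,"az":-0.39,"gripper":50},{"dx":0,"dy":0,"dz":0,"ax":0,"ay":0,"az":0,"gripper":50},{"dx":0,"dy":0,"dz":0,"ax":0,"ay":0,"az":0,"gripper":50}]'|tail -1
python3 - <<'E'
from h import *
plan([537,-153,223],183.5)
E
```

```text
gripper_force: 0.0
gripper_force: 0.0
t 41.8 pos [ 532.95 -152.26  293.39] d [-3.63 -1.   70.41] rows 2 each [-1.82 -0.5  35.2 ] yaw -176.6 az -0.02 q1,q6 [-0.38 -2.01]
```

```bash

python3 -m jog '[{"dx":-3,"dy":-1,"dz":15,"ax":0,"ay":0,"az":0,"gripper":50},{"dx":0,"dy":0,"dz":20,"ax":0,"ay":0,"az":0,"gripper":50},{"dx":0,"dy":0,"dz":18,"ax":0,"ay":0,"az":0,"gripper":50},{"dx":0,"dy":0,"dz":10,"ax":0,"ay":0,"az":0,"gripper":50},{"dx":0,"dy":0,"dz":8,"ax":0,"ay":0,"az":0,"gripper":50}]'|tail -4
python3 -m jog '[{"dx":0,"dy":0,"dz":0,"ax":0,"ay":0,"az":0,"gripper":50},{"dx":0,"dy":0,"dz":0,"ax":0,"ay":0,"az":0,"gripper":14},{"dx":0,"dy":0,"dz":0,"ax":0,"ay":0,"az":0,"gripper":14},{"dx":0,"dy":0,"dz":0,"ax":0,"ay":0,"az":0,"gripper":14},{"dx":0,"dy":0,"dz":0,"ax":0,"ay":0,"az":0,"gripper":14}]'
```

```text
tcp_rot: [-0.096, 3.135, -0.0]
wrist_force: [-0.8, -0.2, -0.1]
opening: 0.585
gripper_force: 0.0
time_s: 42.58
position: [537.2, -155.1, 225.5]
tcp_rot: [-0.093, 3.132, -0.01]
wrist_force: [-1.0, -5.5, 1.1]
opening: 0.236
gripper_force: 58.6
```

```bash

python3 -m jog '[{"dx":12,"dy":-1,"dz":0,"ax":0,"ay":0,"az":0,"gripper":14},{"dx":20,"dy":-0.5,"dz":0,"ax":0,"ay":0,"az":0,"gripper":14},{"dx":20,"dy":-0.3,"dz":0,"ax":0,"ay":0,"az":0,"gripper":14},{"dx":20,"dy":-0.3,"dz":0,"ax":0,"ay":0,"az":0,"gripper":14},{"dx":14,"dy":-0.3,"dz":0,"ax":0,"ay":0,"az":0,"gripper":14}]'
python3 -m jog '[{"dx":8,"dy":0,"dz":0,"ax":0,"ay":0,"az":0,"gripper":14},{"dx":0,"dy":0,"dz":0,"ax":0,"ay":0,"az":0,"gripper":14},{"dx":0,"dy":0,"dz":0,"ax":0,"ay":0,"az":0,"gripper":14},{"dx":0,"dy":0,"dz":0,"ax":0,"ay":0,"az":0,"gripper":14},{"dx":0,"dy":0,"dz":0,"ax":0,"ay":0,"az":0,"gripper":14}]'
python3 - <<'E'
from h import *
a=bot.get_image('side')[:,:,::-1];im=bot.get_image('top')
cv2.imwrite('pics/v18.png',np.hstack([cv2.resize(a[100:220,210:370],(480,360)),cv2.resize(im[125:215,300:380,::-1],(320,360),interpolation=cv2.INTER_CUBIC)]))
E
```

```text
time_s: 43.0
position: [451.0, -162.1, 225.4]
tcp_rot: [-0.094, 3.13, -0.008]
wrist_force: [2.5, -4.6, 1.5]
opening: 0.241
gripper_force: 59.2
time_s: 43.42
position: [445.1, -162.5, 225.4]
tcp_rot: [-0.094, 3.127, -0.008]
wrist_force: [4.4, -5.0, 0.7]
opening: 0.237
gripper_force: 60.1
```

View pics/v18.png

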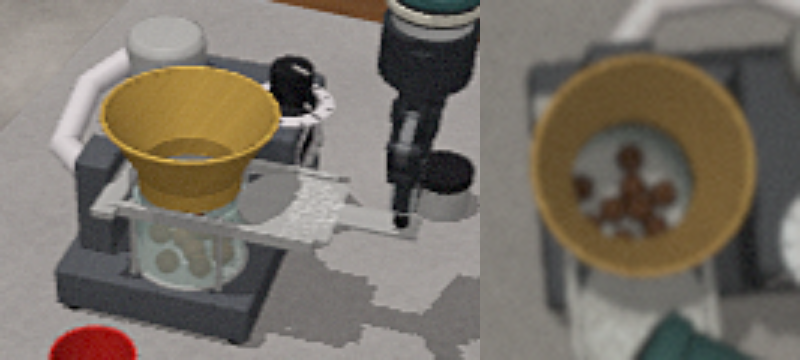

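Side view shows the nuts in the glass chamber (around (165–230,235–270)) with the gate fully out; none left on the gate. Push it shut.

```bash

python3 -m jog '[{"dx":-10,"dy":0,"dz":0,"ax":0,"ay":0,"az":0,"gripper":14},{"dx":-20,"dy":0.3,"dz":0,"ax":0,"ay":0,"az":0,"gripper":14},{"dx":-20,"dy":0.3,"dz":0,"ax":0,"ay":0,"az":0,"gripper":14},{"dx":-20,"dy":0.3,"dz":0,"ax":0,"ay":0,"az":0,"gripper":14},{"dx":-15,"dy":0.3,"dz":0,"ax":0,"ay":0,"az":0,"gripper":14}]'
python3 -m jog '[{"dx":-7,"dy":0,"dz":0,"ax":0,"ay":0,"az":0,"gripper":14},{"dx":-3,"dy":0,"dz":0,"ax":0,"ay":0,"az":0,"gripper":14},{"dx":-2,"dy":0,"dz":0,"ax":0,"ay":0,"az":0,"gripper":14},{"dx":0,"dy":0,"dz":0,"ax":0,"ay":0,"az":0,"gripper":14},{"dx":0,"dy":0,"dz":0,"ax":0,"ay":0,"az":0,"gripper":14}]'
```

```text
time_s: 43.93
position: [529.9, -155.9, 225.5]
tcp_rot: [-0.094, 3.132, -0.007]
wrist_force: [-1.2, -5.2, 4.9]
opening: 0.239
gripper_force: 60.4
time_s: 44.35
position: [537.8, -155.3, 225.5]
tcp_rot: [0.093, -3.14, 0.006]
wrist_force: [-11.2, -3.8, 9.4]
opening: 0.237
gripper_force: 61.1
```

```bash

python3 -m jog '[{"dx":0,"dy":0,"dz":0,"ax":0,"ay":0,"az":0,"gripper":50},{"dx":0,"dy":0,"dz":0,"ax":0,"ay":0,"az":0,"gripper":50},{"dx":0,"dy":0,"dz":0,"ax":0,"ay":0,"az":0,"gripper":50},{"dx":0,"dy":0,"dz":0,"ax":0,"ay":0,"az":0,"gripper":50}]'|tail -2
python3 -m jog '[{"dx":0,"dy":0,"dz":-15,"ax":0,"ay":0,"az":0,"gripper":50},{"dx":0,"dy":0,"dz":-30,"ax":0,"ay":0,"az":0,"gripper":50},{"dx":0,"dy":0,"dz":-40,"ax":0,"ay":0,"az":0,"gripper":50},{"dx":40,"dy":0,"dz":0,"ax":0,"ay":0,"az":0,"gripper":50},{"dx":40,"dy":0,"dz":0,"ax":0,"ay":0,"az":0,"gripper":50}]'|tail -2
python3 -m jog '[{"dx":40,"dy":0,"dz":0,"ax":0,"ay":0,"az":0,"gripper":50},{"dx":40,"dy":0,"dz":0,"ax":0,"ay":0,"az":0,"gripper":50},{"dx":30,"dy":0,"dz":0,"ax":0,"ay":0,"az":0,"gripper":50},{"dx":0,"dy":0,"dz":0,"ax":0,"ay":0,"az":0,"gripper":50},{"dx":0,"dy":0,"dz":0,"ax":0,"ay":0,"az":0,"gripper":50}]'
python3 - <<'E'
from h import *
a=bot.get_image('side')[:,:,::-1];im=bot.get_image('top')
cv2.imwrite('pics/v19.png',np.hstack([cv2.resize(a[90:330,200:400],(450,540)),cv2.resize(im[125:265,230:420,::-1],(350,258),interpolation=cv2.INTER_CUBIC).__array__() if 0 else cv2.copyMakeBorder(cv2.resize(im[125:265,230:420,::-1],(350,258),interpolation=cv2.INTER_CUBIC),0,282,0,0,cv2.BORDER_CONSTANT)]))
E
```

```text
opening: 0.585
gripper_force: 0.0
opening: 0.588
gripper_force: 0.0
time_s: 45.52
position: [349.0, -165.3, 307.8]
tcp_rot: [-0.093, 3.133, -0.002]
wrist_force: [-0.3, 0.3, 0.1]
opening: 0.582
gripper_force: 0.0
```

View pics/v19.png

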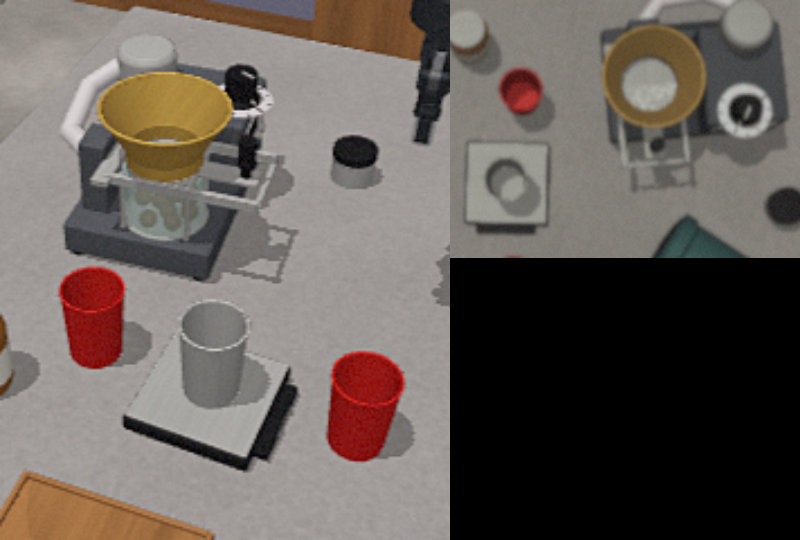

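The final views show the hopper empty with the gate shut (knob back at the hopper), the nuts in the chamber, the dial line on mark 5, and the cup upright on the scale. The robot is clear of everything.

```bash
python3 -c "
from bench import bot
print(bot.close_job())"
```

```text
the job is handed in; nothing more can be done
None
```

I handed the job in at about 46 s of the 208 s; `close_job()` gave no verdict. In the last pictures the dial is at mark 5, the hopper is empty with the gate shut, the nuts (nine counted in the hopper) are in the chamber, and the empty cup is upright on the scale.

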